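# Reset the prop table: swap three misplaced props and return the fourth

### The arm

A 7-joint arm with a two-finger parallel gripper is mounted at the origin on the work surface. World frame = base frame: x ahead of the robot, y to its left, z up, the work surface at z = 0. Lengths are in m, angles in rad, forces in N, time in s.
With the tool pointing down it reaches from about 0.4 to 0.85 m from the base axis. Payload 4.5 kg.
Tool frame: the origin (TCP) lies midway between the tips of the shut fingers; the grasp point (between the pads) lies r.grip_point_offset behind it (r.grip_point_offset is the distance from the TCP to the grasp point, in m); z points along the fingers, y is the line along which they close (so a half turn about z gives the same grasp; the last joint's range is limited). The gripper opens to 88 mm and grips with 3 to 60 N. Pads are 18 mm wide; open, the fingers measure 123 mm over their backs; the gripper's body (75 mm by 187 mm) begins 45 mm behind the grasp point.
Start: joints at [-1.109, 0.689, -0.195, 1.565, 0.157, 0.902, -0.215], TCP at [0.259, 0.569, 0.239] pointing down, gripper open.
Joint ranges: [-3.01, 3.01], [-0.46, 2.08], [-1.47, 1.51], [0.13, 2.56], [-1, 4.14], [0.04, 2.09], [-2.66, 2.66]. Speed limits (rad/s): [2.57, 2.57, 3.14, 3.14, 3.14, 3.14, 3.14].

### API

Orientations are given as a unit quaternion [x, y, z, w].
In Python, from plant import r gives the robot as it stands.
- The arm moves only by the shell command python3 -m jog 'ROWS' [FORCE]. ROWS is JSON, a list of rows, each an object of numbers: "wx", "wy", "wz": the turn, a rotation vector about the world's x, y, z as a fraction of full scale; "dx", "dy", "dz": the shift along the world's x, y, z as a fraction of full scale; "hand": the closure, from 0 (fully open) to 1 (shut). In form: [{"wx": .., "wy": .., "wz": .., "dx": .., "dy": .., "dz": .., "hand": ..}, ...]. A call has 1 to 5 rows; each row shifts and turns the commanded pose from where the row before left it; what a row does not reach is not made up. Full scale, the value 1, is 0.25 m for a shift and 2 rad for a turn. A row lasts 1/12 s, in which the tool goes at most 41.7 mm and 7.16 degrees, less where a joint would pass 70% of its speed; a pose out of reach is approached as far as the arm can. A call with a number of a shift or a turn outside -1 to 1 is refused whole. A call with a gripper value outside its range is refused whole. The fingers move at their own pace and stop on an object; FORCE is the grip in N (left out, the last holds). Time passes only in rows, so rows that do not move let the fingers close. It gives the time, the measured TCP pose, the force, the opening and the grip force at its end, in the units of the state.
- r.get_state(): the state, without advancing time (a new reading comes with each control period).
- r.snapshot(name): name is "scene" or "top" or "wrist"; returns the picture (400x640x3 uint8, red, green, blue); there is no depth.
- r.camera_info(name): a dict with "mtx" (3x3 intrinsics, pixels), "R" (3x3) and "t" (3): a world point X has camera coordinates R X + t. Camera axes: x right, y down, z forward; pixel columns grow to the right and rows downward; lengths in m; the calibration is good to about 2 mm. A picture is of the moment at which its call begins: read the wrist's pose just before it. camera_info takes no time and is no camera call; for the wrist camera it gives the pose at the moment of the call.
- r.finish_job(): hands the job in; it is judged then, once.
Trained networks look in the newest picture that a camera, given by its name, has taken for a name from the list of things; names that differ only in an ending like _2 or _b are one class to them, and where a whole thing is asked for, a point or a joint stands for the part that bears it (a point fixed in the world has none). Each returns a list of dicts, best first, with "p" (0 to 1); they miss things now and then, are a little off and sometimes report something else, mostly with a low value. They report only what shows in the picture. A call takes as long as a camera call.
- r.search_frame(camera, query): "bbox" ([left, top, right, bottom] in pixels, round what is visible of it).
- r.masks_of(camera, query): "region" (400x640 bool, what is visible of it) and "bbox" ([left, top, right, bottom] in pixels, round what is visible of it).
The state is a dict: "clock": time; "q": joint angles; "qd": joint speeds; "joint_torque": joint torques, N m; "tool_pos": TCP position; "eef_rot": TCP orientation; "contact_force": force on the tool from outside, world axes, zero at the start; "moment": the same for the moment, N m; "opening": opening from 0.0 (shut) to 1.0 (fully open); "finger_force": force on a finger pad.
Only numpy, scipy, OpenCV 4.12 (cv2) and the standard library are available. Lean on these libraries where they do the work, as an engineer would, in place of code of your own. Each camera call takes 0.05 s, during which the arm holds its last target. There are 200 camera calls.

### The job

Reset the prop table for the show: the hot dog, the napkin dispenser and the squeeze bottle are standing on one another's paper outlines and the drink carton has been left off its own, so sort them out until each of the four stands upright in the middle of the outline drawn to its shape, lined up with it. Use a free spot to park what is in the way, tip nothing over, and leave the paint tin and the tape roll where they are.

Things in the scene. Friction and masses are not known exactly. Their poses are not given: they have to be found in the camera images.
- hotdog: Prop hot dog, rigid: a split tan bun 150 mm long, 56 mm wide, 36 mm high (flat underside, rounded edges) with a dark red sausage 177 mm long lying in the split, top of it 48 mm above the table. Origin at the centre of the underside; x along the sausage, y across the bun (grip across y), z up. About 0.1 to 0.2 kg. At the start it lies on the dispenser's outline.
- dispenser: Upright steel napkin dispenser, a box 100 mm long (x), 62 mm wide (y) and 110 mm high (z), with paper showing in both broad faces. Origin at the centre of the underside; grip across y. About 0.2 to 0.45 kg. At the start it stands on the bottle's outline.
- bottle: Round yellow squeeze bottle with a pointed nozzle, rigid: body 56 mm in diameter with straight sides up to 96 mm, cap and nozzle above, tip at 128 mm. Origin at the centre of the underside, z up; any yaw. About 0.1 to 0.2 kg. At the start it stands on the hot dog's outline.
- carton: White gable-top drink carton with a blue band, rigid: square body 57 by 57 mm, straight sides up to 78 mm, then the sloping gable with its ridge (along x) up to 106 mm. Origin at the centre of the underside, x and y square to its sides, z up. About 0.08 to 0.17 kg. At the start it stands on the bare brown table, off any outline.
- outline_hotdog: The hot dog's outline: long shape with round ends, 204 mm long (x) and 84 mm wide (y). Fixed paper 1 mm high, nothing to bump into: a white shape with a 5 mm black line round its edge, lying flat on the table. Origin at its centre, on the table; z up.
- outline_dispenser: The napkin dispenser's outline: rectangle 128 mm long (x) and 90 mm wide (y). Fixed paper 1 mm high, nothing to bump into: a white shape with a 5 mm black line round its edge, lying flat on the table. Origin at its centre, on the table; z up.
- outline_bottle: The bottle's outline: circle 96 mm in diameter. Fixed paper 1 mm high, nothing to bump into: a white shape with a 5 mm black line round its edge, lying flat on the table. Origin at its centre, on the table; z up.
- outline_carton: The carton's outline: square of 85 mm, empty at the start. Fixed paper 1 mm high, nothing to bump into: a white shape with a 5 mm black line round its edge, lying flat on the table. Origin at its centre, on the table; z up.
- paint_tin: Bystander: round paint tin 86 mm in diameter, 103 mm high, standing loose at the left edge of the work. Origin at the centre of its underside.
- tape_roll: Bystander: roll of masking tape lying flat, 110 mm outside diameter, 25 mm high, loose at the right edge of the work. Origin at the centre of its underside.

How it is judged:
At the end, for the whole second after the job is handed in: Each prop stands upright (within about 6 degrees) on the table, released and at rest, its centre within 12 mm of the centre of its own outline; hot dog, dispenser and carton are lined up with their outlines within 14 degrees (either way round; the carton any of its four ways) (horizontal distance between hotdog and outline_hotdog below 0.012 m and z of hotdog in the frame of outline_hotdog below 0.006 m and angle between each of hotdog, dispenser, bottle, carton's own z axis and vertical below 0.1 rad and linear speed of each of hotdog, dispenser, bottle, carton below 0.02 m/s and angle between the x axis of hotdog and the x axis of outline_hotdog, either way round below 0.25 rad and horizontal distance between dispenser and outline_dispenser below 0.012 m and z of dispenser in the frame of outline_dispenser below 0.006 m and angle between the x axis of dispenser and the x axis of outline_dispenser, either way round below 0.25 rad and horizontal distance between bottle and outline_bottle below 0.012 m and z of bottle in the frame of outline_bottle below 0.006 m and horizontal distance between carton and outline_carton below 0.012 m and z of carton in the frame of outline_carton below 0.006 m and (angle between the x axis of carton and the x axis of outline_carton, either way round below 0.25 rad or angle between the x axis of carton and the y axis of outline_carton, either way round below 0.25 rad)); the robot touches nothing.
It fails at once if a prop is tipped over (leaning more than 40 degrees) (angle between any of hotdog, dispenser, bottle, carton's own z axis and vertical above 0.7 rad).
It fails at once if the paint tin or the tape roll is shifted by more than 25 mm (distance of any of paint_tin, tape_roll from where it was at the start of the episode above 0.025 m).
It also fails if it takes over 120 s, if anything falls off the work surface, if the arm or the gripper's body presses on something with over 40 N, if the wrist force passes 120 N, or if a joint passes its speed limit or range.

## Working session

There is one attempt and no reset: what is moved stays moved. The work goes in short steps, Python scripts to look and compute and a shell command to move; the robot and the scene stay as the last step left them, time stands still between calls to the robot, and variables do not carry over. Pictures are saved under pics/ and viewed, at most 14 in all, crops included, and the job is handed in when it is done.

```bash
mkdir -p pics; ls; python3 - <<'E'
from plant import r
import cv2
print(r.get_state(), r.grip_point_offset)
for n in("top","scene"):
    cv2.imwrite(f"pics/{n}0.png",r.snapshot(n)[:,:,::-1]); 
    c=r.camera_info(n); print(n,c)
    for q in "hotdog dispenser bottle carton outline_hotdog outline_dispenser outline_bottle outline_carton paint_tin tape_roll".split():
        print(q,[(round(d['p'],2),[int(v) for v in d['bbox']]) for d in r.search_frame(n,q)[:2]])
E
```

```text
pics
{'clock': 0.0, 'q': array([-1.1091996 ,  0.68999014, -0.19452502,  1.56633092,  0.15729072,
        0.90251132, -0.21512995]), 'qd': array([-2.84487070e-03, -1.62248163e-04,  1.34345704e-03, -1.97003117e-04,
        1.01301149e-03, -5.25613896e-05,  1.80153081e-04]), 'joint_torque': array([-7.66013250e-05, -5.27567697e+01, -1.26650132e+00, -1.53436553e+01,
       -5.24637464e-02,  6.34870099e-03,  1.75250370e-04]), 'tool_pos': array([0.25906763, 0.56808293, 0.23790997]), 'eef_rot': array([ 2.12243768e-01,  9.77216316e-01, -9.13959507e-04, -1.36715041e-04]), 'contact_force': array([-0.90431714,  0.12648374,  0.36271137]), 'moment': array([-0.04210563, -0.05787353,  0.02816489]), 'finger_force': 0.0, 'opening': 1.0000761719844498} 0.0187
top {'mtx': array([[363.85026981,   0.        , 319.31324687],
       [  0.        , 363.85026981, 202.72737224],
       [  0.        ,   0.        ,   1.        ]]), 'R': array([[ 0.0055074 , -0.99984446, -0.01675484],
       [-0.99665908, -0.00412295, -0.08157011],
       [ 0.08148834,  0.01714811, -0.99652676]]), 't': array([0.00357093, 0.58353
[... 571 characters left out ...]
       ,   0.        ,   1.        ]]), 'R': array([[ 0.06610612,  0.99775234, -0.01096614],
       [ 0.66802995, -0.05241869, -0.74228584],
       [-0.74119227,  0.04174393, -0.66999363]]), 't': array([-0.04612103, -0.35974286,  1.70532066])}
hotdog [(0.89, [212, 190, 259, 209]), (0.48, [298, 164, 329, 205])]
dispenser [(0.57, [298, 164, 329, 205])]
bottle [(0.91, [351, 197, 370, 229])]
carton [(0.73, [353, 192, 369, 234]), (0.61, [384, 160, 402, 196])]
outline_hotdog [(0.71, [328, 213, 393, 236])]
outline_dispenser []
outline_bottle [(0.64, [310, 196, 331, 207])]
outline_carton [(0.75, [262, 217, 293, 241]), (0.25, [298, 163, 332, 206])]
paint_tin []
tape_roll [(0.6, [156, 197, 190, 224])]
```

```bash
python3 - <<'E'
import cv2
a=cv2.imread("pics/top0.png")[140:280,120:520]; cv2.imwrite("pics/topc.png",cv2.resize(a,None,fx=2,fy=2,interpolation=cv2.INTER_CUBIC))
E
```

```text
(no output)
```

View pics/topc.png

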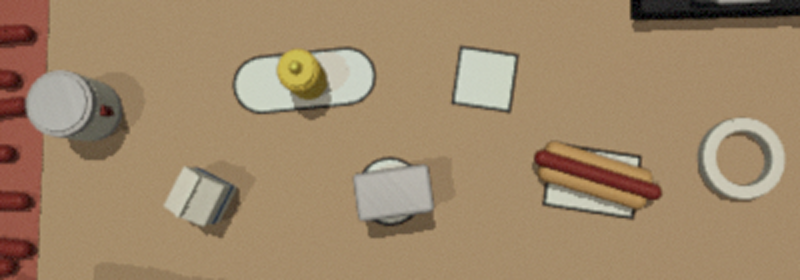

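```bash
cat > h.py <<'E'
from plant import r
import numpy as np, cv2
def ray(c,uv,z):
    uv=np.atleast_2d(np.asarray(uv,float)); d=np.c_[uv,np.ones(len(uv))]@np.linalg.inv(c['mtx']).T@c['R']
    o=-c['R'].T@c['t']; return (o+d*((z-o[2])/d[:,2:]))[:,:2]
def proj(c,X):
    p=(np.asarray(X)@c['R'].T+c['t'])@c['mtx'].T; return p[:,:2]/p[:,2:]
def pose():
    s=r.get_state(); from scipy.spatial.transform import Rotation as R
    y=R.from_quat(s['eef_rot']).as_matrix()[:,1]
    return s['clock'],s['tool_pos'].round(4),'yaw of closing line deg',round(np.degrees(np.arctan2(y[1],y[0])),1),'open',round(s['opening'],3),'ff',round(s['finger_force'],1)
def rect(c,mask,z):
    """min area rect on plane z of a mask -> centre, long side dir deg, sizes"""
    m=max(cv2.findContours(mask.astype(np.uint8),0,1)[0],key=cv2.contourArea).reshape(-1,2)
    w=(ray(c,m,z)*1000).astype(np.float32); (cx,cy),(a,b),t=cv2.minAreaRect(w)
    if a<b: a,b,t=b,a,t+90
    return [round(cx,1),round(cy,1)],[round(a,1),round(b,1)],round((t+90)%180-90,1)
E
python3 - <<'E'
from h import *
r.snapshot("top");c=r.camera_info("top")
for q,z in dict(hotdog=.02,dispenser=.11,bottle=.096,carton=.09,outline_hotdog=.001,outline_dispenser=.001,outline_bottle=.001,outline_carton=.001,paint_tin=.1,tape_roll=.02).items():
    for d in r.masks_of("top",q)[:1]: print(q,round(d['p'],2),rect(c,d['region'],z))
off=np.array([120,140])
for n,p,z in [("disp top",[[354,176],[431,166],[434,210],[358,220]],.11),("carton top",[[186,167],[234,178],[214,226],[166,214]],.08),("bottle tip",[[295,68]],.128),("cap",[[299,73]],.1),("bottle outline visible top",[[390,158]],0),("bot outl bottom",[[391,224]],0)]:
    print(n,(ray(c,np.array(p)/2+off,z)*1000).round())
print(pose()); cv2.imwrite("pics/w0.png",r.snapshot("wrist")[:,:,::-1]); print(r.camera_info("wrist"))
E
```

```text
hotdog 0.97 ([517.8, -264.0], [177.5, 58.8], 73.7)
dispenser 0.57 ([494.3, 12.1], [95.0, 60.2], -81.6)
bottle 0.91 ([644.7, 129.4], [68.0, 52.6], 45.5)
carton 0.64 ([486.8, 258.1], [74.0, 67.5], 64.7)
outline_hotdog 0.76 ([650.7, 139.6], [197.9, 83.5], -84.1)
outline_dispenser 0.89 ([481.4, -257.2], [127.8, 31.0], 79.8)
outline_bottle 0.53 ([534.5, 26.1], [54.2, 15.2], -80.3)
outline_carton 0.93 ([653.1, -113.6], [84.8, 84.7], -8.1)
paint_tin 0.69 ([599.3, 421.2], [124.4, 83.6], 74.4)
tape_roll 0.2 ([493.0, 14.0], [103.6, 65.0], -81.6)
disp top [[513.  60.]
 [526. -36.]
 [472. -40.]
 [459.  55.]]
carton top [[524. 280.]
 [510. 218.]
 [448. 242.]
 [463. 304.]]
bottle tip [[646. 133.]]
cap [[644. 133.]]
bottle outline visible top [[540.  19.]]
bot outl bottom [[448.  17.]]
(1.65, array([0.2593, 0.5687, 0.2387]), 'yaw of closing line deg', np.float64(65.5), 'open', 0.998, 'ff', 0.0)
{'mtx': array([[290.08462479,   0.        , 321.03594791],
       [  0.        , 290.08462479, 198.98164756],
       [  0.        ,   0.        ,   1.        ]]), 'R': array([[ 4.15218500e-01,  9.09721705e-01, -1.29188406e-04],
       [ 8.71707755e-01, -3.97827404e-01,  2.86110025e-01],
       [ 2.60229105e-01, -1.18910790e-01, -9.58196763e-01]]), 't': array([-0.6245381 , -0.0397686 ,  0.39153915])}
```

View pics/w0.png

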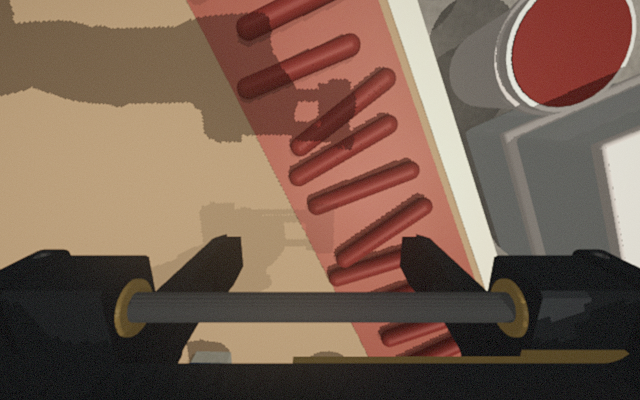

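```bash
python3 -m jog '[{"dx":0.091,"dy":-0.124,"wz":0.007},{"dx":0.091,"dy":-0.124,"wz":0.007},{"dx":0.091,"dy":-0.124,"wz":0.007},{"dx":0.091,"dy":-0.124,"wz":0.007},{"dx":0.091,"dy":-0.124,"wz":0.007}]' 15
python3 -m jog '[{"dx":0.091,"dy":-0.124,"wz":0.007},{"dx":0.091,"dy":-0.124,"wz":0.007},{"dx":0.091,"dy":-0.124,"wz":0.007},{"dx":0.091,"dy":-0.124,"wz":0.007},{"dx":0.091,"dy":-0.124,"wz":0.007}]'
python3 -m jog '[{"dx":0},{"dx":0},{"dx":0}]'
python3 - <<'E'
from h import *
print(pose()); c=r.camera_info("wrist"); a=r.snapshot("wrist"); cv2.imwrite("pics/w1.png",a[:,:,::-1])
for d in r.masks_of("wrist","carton")[:2]: print(d['p'],d['bbox'],rect(c,d['region'],.078))
E
```

```text
(1.7, array([0.2593, 0.5687, 0.2388]), 'yaw of closing line deg', np.float64(65.5), 'open', 0.999, 'ff', 0.0)
0.67 [193.8, 352.4, 229.2, 361.2] ([414.0, 338.6], [51.8, 18.1], 65.5)invalid input
invalid input
invalid input
```

View pics/w1.png

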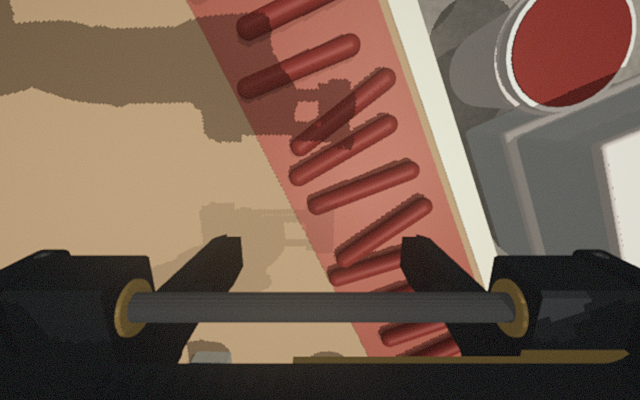

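The picture is unchanged: the rows were refused, so presumably every key is required.

```bash
python3 -m jog '[{"wx":0,"wy":0,"wz":0.007,"dx":0.091,"dy":-0.124,"dz":0,"hand":0},{"wx":0,"wy":0,"wz":0.007,"dx":0.091,"dy":-0.124,"dz":0,"hand":0},{"wx":0,"wy":0,"wz":0.007,"dx":0.091,"dy":-0.124,"dz":0,"hand":0},{"wx":0,"wy":0,"wz":0.007,"dx":0.091,"dy":-0.124,"dz":0,"hand":0},{"wx":0,"wy":0,"wz":0.007,"dx":0.091,"dy":-0.124,"dz":0,"hand":0}]' 15
python3 -m jog '[{"wx":0,"wy":0,"wz":0.007,"dx":0.091,"dy":-0.124,"dz":0,"hand":0},{"wx":0,"wy":0,"wz":0.007,"dx":0.091,"dy":-0.124,"dz":0,"hand":0},{"wx":0,"wy":0,"wz":0.007,"dx":0.091,"dy":-0.124,"dz":0,"hand":0},{"wx":0,"wy":0,"wz":0.007,"dx":0.091,"dy":-0.124,"dz":0,"hand":0},{"wx":0,"wy":0,"wz":0.007,"dx":0.091,"dy":-0.124,"dz":0,"hand":0}]'
python3 -m jog '[{"wx":0,"wy":0,"wz":0,"dx":0,"dy":0,"dz":0,"hand":0},{"wx":0,"wy":0,"wz":0,"dx":0,"dy":0,"dz":0,"hand":0}]'
python3 - <<'E'
from h import *
print(pose()); c=r.camera_info("wrist"); a=r.snapshot("wrist"); cv2.imwrite("pics/w2.png",a[:,:,::-1])
for d in r.masks_of("wrist","carton")[:2]: print(d['p'],d['bbox'],rect(c,d['region'],.078))
E
```

```text
clock: 2.22
tool_pos: [0.3739, 0.4122, 0.2389]
eef_rot: [0.177, 0.984, 0.0, 0.0]
contact_force: [0.3, -0.4, -0.4]
opening: 0.999
finger_force: 0.0
clock: 2.63
tool_pos: [0.4878, 0.2571, 0.2389]
eef_rot: [0.143, 0.99, 0.0, 0.0]
contact_force: [0.7, 0.4, -0.4]
opening: 1.001
finger_force: 0.0
clock: 2.8
tool_pos: [0.4886, 0.2558, 0.2387]
eef_rot: [0.147, 0.989, -0.0, 0.0]
contact_force: [-0.5, 1.0, 0.0]
opening: 1.001
finger_force: 0.0
(2.8, array([0.4886, 0.2558, 0.2387]), 'yaw of closing line deg', np.float64(73.1), 'open', 1.001, 'ff', 0.0)
0.95 [305.2, 139.1, 362.5, 207.5] ([486.5, 269.9], [73.3, 60.0], -26.2)
```

View pics/w2.png

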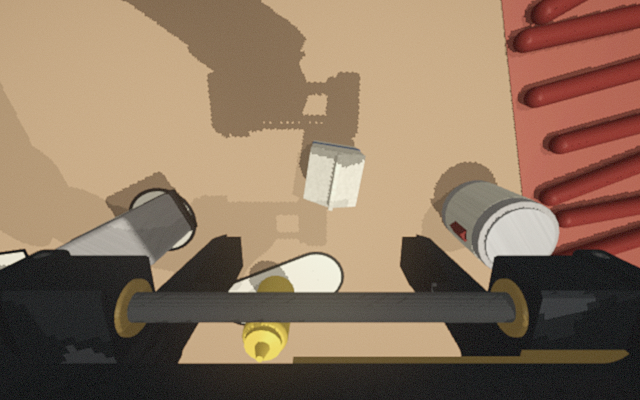

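The wrist view shows the carton at (333,175), turned slightly clockwise in the picture, with the bottle at (262,335) and the dispenser at (150,220). I'll fit model silhouettes to the masks for accurate poses.

```bash
cat >> h.py <<'E'
from scipy.optimize import minimize
def circ(d,z,n=40): t=np.linspace(0,2*np.pi,n,False); return np.c_[d/2*np.cos(t),d/2*np.sin(t),0*t+z]
def box(a,b,z): return np.array([[s*a/2,t*b/2,z] for s in(-1,1) for t in(-1,1)])
def stad(l,w,z): c=circ(w,z); return np.vstack([c+[(l-w)/2,0,0],c-[(l-w)/2,0,0]])
M=dict(carton=np.vstack([box(.057,.057,0),box(.057,.057,.078),box(.057,.002,.106)]),
 dispenser=np.vstack([box(.1,.062,0),box(.1,.062,.11)]),
 bottle=np.vstack([circ(.056,0),circ(.056,.096),circ(.006,.128)]),
 hotdog=np.vstack([stad(.15,.056,.008),stad(.15,.056,.028),stad(.177,.024,.036),stad(.16,.01,.048)]),
 outline_hotdog=stad(.204,.084,.001),outline_dispenser=box(.128,.09,.001),outline_bottle=circ(.096,.001),outline_carton=box(.085,.085,.001))
def fit(cams,q,x0):
    """x0=[x,y,yaw rad] in m; cams list of (name) whose newest pictures are used; returns mm,deg,iou"""
    obs=[]
    for n in cams:
        c=r.camera_info(n); r.snapshot(n); ds=r.masks_of(n,q)
        g=proj(c,[[x0[0],x0[1],.02]])[0]
        ds=[d for d in ds if np.hypot(*(np.array([d['bbox'][0]+d['bbox'][2],d['bbox'][1]+d['bbox'][3]])/2-g))<50]
        if ds: obs.append((c,ds[0]['region'].astype(np.uint8)))
    S=2
    big=[(c,cv2.resize(m,None,fx=S,fy=S,interpolation=0)) for c,m in obs]
    def cost(v):
        co,si=np.cos(v[2]/10),np.sin(v[2]/10); P=M[q]@np.array([[co,si,0],[-si,co,0],[0,0,1]])+[v[0],v[1],0]; L=0
        for c,m in big:
            h=cv2.convexHull(((proj(c,P)+.5)*S*16-8).round().astype(np.int32)); k=np.zeros_like(m); cv2.fillConvexPoly(k,h,1,8,4)
            L+=1-(k&m).sum()/(k|m).sum()
        return L/max(len(big),1)
    v0=np.array([x0[0],x0[1],x0[2]*10]); best=None
    for s in (.012,.005):
      for dy in (-1,1):
        res=minimize(cost,v0 if best is None else best.x,method='Nelder-Mead',options=dict(initial_simplex=(v0 if best is None else best.x)+np.array([[0,0,0],[s,0,0],[0,s,0],[0,0,dy*s*150]]),maxiter=150))
        if best is None or res.fun<best.fun: best=res
    x,y,t=best.x; return q,len(obs),[round(x*1e3,1),round(y*1e3,1)],'yaw',round(np.degrees(t/10),1),'cost',round(best.fun,3)
E
python3 - <<'E'
from h import *
D=np.radians
for cams in (["wrist"],["top"]):print(fit(cams,"carton",[.486,.265,D(65)]))
for q,x0 in dict(bottle=[.645,.131,0],outline_hotdog=[.651,.14,D(96)],outline_carton=[.653,-.1136,D(-8)],hotdog=[.518,-.264,D(74)],dispenser=[.494,.012,D(98)]).items(): print(fit(["top"],q,x0))
E
```

```text
('carton', 1, [np.float64(486.4), np.float64(269.8)], 'yaw', np.float64(63.5), 'cost', np.float64(0.073))
('carton', 0, [np.float64(486.0), np.float64(265.0)], 'yaw', np.float64(65.0), 'cost', np.float64(0.0))
('bottle', 1, [np.float64(649.5), np.float64(135.3)], 'yaw', np.float64(-9.4), 'cost', np.float64(0.041))
('outline_hotdog', 1, [np.float64(650.5), np.float64(139.9)], 'yaw', np.float64(96.6), 'cost', np.float64(0.264))
('outline_carton', 1, [np.float64(654.2), np.float64(-114.3)], 'yaw', np.float64(-8.7), 'cost', np.float64(0.062))
('hotdog', 1, [np.float64(518.7), np.float64(-259.8)], 'yaw', np.float64(73.4), 'cost', np.float64(0.079))
('dispenser', 1, [np.float64(494.5), np.float64(12.4)], 'yaw', np.float64(98.5), 'cost', np.float64(0.099))
```

```bash
python3 -m jog '[{"wx":0,"wy":0,"wz":-0.04,"dx":-0.005,"dy":0.028,"dz":-0.1,"hand":0},{"wx":0,"wy":0,"wz":-0.039,"dx":-0.005,"dy":0.028,"dz":-0.15,"hand":0},{"wx":0,"wy":0,"wz":0,"dx":0,"dy":0,"dz":-0.15,"hand":0},{"wx":0,"wy":0,"wz":0,"dx":0,"dy":0,"dz":-0.15,"hand":0},{"wx":0,"wy":0,"wz":0,"dx":0,"dy":0,"dz":-0.15,"hand":0}]' 15
python3 -m jog '[{"wx":0,"wy":0,"wz":0,"dx":0,"dy":0,"dz":-0.055,"hand":0},{"wx":0,"wy":0,"wz":0,"dx":0,"dy":0,"dz":0,"hand":0}]'; python3 -c "
from h import *
print(pose())"
python3 -m jog '[{"wx":0,"wy":0,"wz":0,"dx":0,"dy":0,"dz":0,"hand":1},{"wx":0,"wy":0,"wz":0,"dx":0,"dy":0,"dz":0,"hand":1},{"wx":0,"wy":0,"wz":0,"dx":0,"dy":0,"dz":0,"hand":1},{"wx":0,"wy":0,"wz":0,"dx":0,"dy":0,"dz":0,"hand":1},{"wx":0,"wy":0,"wz":0,"dx":0,"dy":0,"dz":0,"hand":1}]' 15; python3 -m jog '[{"wx":0,"wy":0,"wz":0,"dx":0,"dy":0,"dz":0,"hand":1},{"wx":0,"wy":0,"wz":0,"dx":0,"dy":0,"dz":0,"hand":1},{"wx":0,"wy":0,"wz":0,"dx":0,"dy":0,"dz":0,"hand":1}]' 15
```

```text
clock: 4.02
tool_pos: [0.4845, 0.273, 0.0624]
eef_rot: [0.221, 0.975, 0.001, 0.0]
contact_force: [-0.3, 0.1, -0.3]
opening: 1.003
finger_force: 0.0
clock: 4.18
tool_pos: [0.4821, 0.2715, 0.0465]
eef_rot: [0.221, 0.975, -0.002, -0.002]
contact_force: [-0.4, -0.7, -0.2]
opening: 1.001
finger_force: 0.0
(4.1833, array([0.4821, 0.2715, 0.0465]), 'yaw of closing line deg', np.float64(64.5), 'open', 1.001, 'ff', 0.0)
clock: 4.6
tool_pos: [0.4849, 0.2728, 0.0512]
eef_rot: [0.221, 0.975, 0.001, 0.001]
contact_force: [-1.5, -0.9, 1.4]
opening: 0.644
finger_force: 3.2
clock: 4.85
tool_pos: [0.4849, 0.2729, 0.0512]
eef_rot: [0.221, 0.975, 0.001, 0.001]
contact_force: [-1.0, -0.9, 7.4]
opening: 0.646
finger_force: 15.0
```

```bash
python3 -m jog '[{"wx":0,"wy":0,"wz":0,"dx":0,"dy":0,"dz":0.06,"hand":1},{"wx":0,"wy":0,"wz":0,"dx":0,"dy":0,"dz":0.14,"hand":1},{"wx":0,"wy":0,"wz":0,"dx":0,"dy":0,"dz":0.14,"hand":1},{"wx":0,"wy":0,"wz":0,"dx":0,"dy":0,"dz":0.14,"hand":1},{"wx":0,"wy":0,"wz":0,"dx":0,"dy":0,"dz":0.12,"hand":1}]' 15
python3 -m jog '[{"wx":0,"wy":0,"wz":0.012,"dx":0.056,"dy":-0.129,"dz":0,"hand":1},{"wx":0,"wy":0,"wz":0.012,"dx":0.056,"dy":-0.129,"dz":0,"hand":1},{"wx":0,"wy":0,"wz":0.012,"dx":0.056,"dy":-0.129,"dz":0,"hand":1},{"wx":0,"wy":0,"wz":0.012,"dx":0.056,"dy":-0.129,"dz":0,"hand":1},{"wx":0,"wy":0,"wz":0.013,"dx":0.056,"dy":-0.129,"dz":0,"hand":1}]'
python3 -m jog '[{"wx":0,"wy":0,"wz":0.012,"dx":0.056,"dy":-0.129,"dz":0,"hand":1},{"wx":0,"wy":0,"wz":0.012,"dx":0.056,"dy":-0.129,"dz":0,"hand":1},{"wx":0,"wy":0,"wz":0.012,"dx":0.056,"dy":-0.129,"dz":0,"hand":1},{"wx":0,"wy":0,"wz":0.012,"dx":0.056,"dy":-0.129,"dz":0,"hand":1},{"wx":0,"wy":0,"wz":0.013,"dx":0.056,"dy":-0.129,"dz":0,"hand":1}]'
python3 -m jog '[{"wx":0,"wy":0,"wz":0.012,"dx":0.056,"dy":-0.129,"dz":0,"hand":1},{"wx":0,"wy":0,"wz":0.013,"dx":0.056,"dy":-0.129,"dz":0,"hand":1},{"wx":0,"wy":0,"wz":0,"dx":0,"dy":0,"dz":0,"hand":1},{"wx":0,"wy":0,"wz":0,"dx":0,"dy":0,"dz":0,"hand":1},{"wx":0,"wy":0,"wz":0,"dx":0,"dy":0,"dz":0,"hand":1}]'
python3 - <<'E'
from h import *
print(pose()); c=r.camera_info("wrist"); a=r.snapshot("wrist"); cv2.imwrite("pics/w3.png",a[:,:,::-1])
D=np.radians
print(fit(["wrist"],"outline_carton",[.654,-.114,D(-8)]))
M["carton"]=M["carton"]+[0,0,.15]
print(fit(["wrist"],"carton",[.654,-.114,D(81)]))
E
```

```text
clock: 5.27
tool_pos: [0.4843, 0.2728, 0.2024]
eef_rot: [0.221, 0.975, 0.001, 0.0]
contact_force: [-0.4, -0.2, -1.2]
opening: 0.647
finger_force: 15.0
clock: 5.68
tool_pos: [0.5546, 0.1097, 0.2003]
eef_rot: [0.16, 0.987, -0.0, 0.0]
contact_force: [-0.5, -0.4, -0.4]
opening: 0.645
finger_force: 15.0
clock: 6.1
tool_pos: [0.6244, -0.0517, 0.2002]
eef_rot: [0.1, 0.995, -0.0, -0.0]
contact_force: [0.4, 0.2, -2.2]
opening: 0.643
finger_force: 15.0
clock: 6.52
tool_pos: [0.6517, -0.1135, 0.1998]
eef_rot: [0.076, 0.997, 0.001, -0.0]
contact_force: [0.1, 0.3, -0.1]
opening: 0.643
finger_force: 15.0
(6.5167, array([ 0.6517, -0.1135,  0.1998]), 'yaw of closing line deg', np.float64(81.3), 'open', 0.643, 'ff', 15.0)
('outline_carton', 1, [np.float64(650.3), np.float64(-113.8)], 'yaw', np.float64(-8.5), 'cost', np.float64(0.397))
('carton', 0, [np.float64(654.0), np.float64(-114.0)], 'yaw', np.float64(81.0), 'cost', np.float64(0.0))
```

View pics/w3.png

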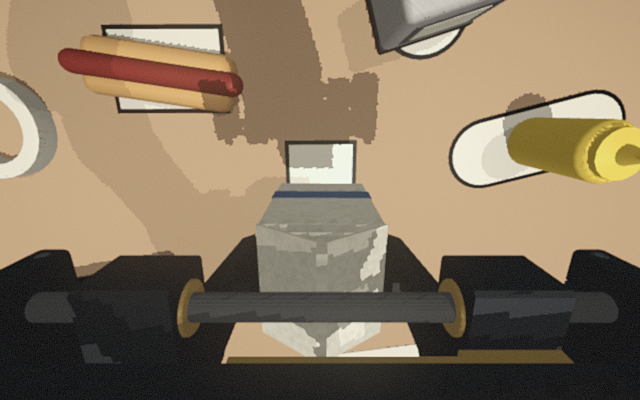

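The carton hangs over its outline (near edge at (286,142)–(355,142)). The hot dog is at (150,75) with three dispenser-outline corners showing: (102,27), (221,25) and (118,111). The hot dog outline is at (540,140) and the bottle at (590,150).

```bash
python3 - <<'E'
from h import *
c=r.camera_info("wrist")
print((ray(c,[[286,142],[355,142],[102,27],[221,25],[118,111],[450,160],[476,187],[606,91],[625,112]],.001)*1000).round(1))
print('model outl',proj(c,(box(.085,.085,.001)@np.array([[np.cos(-.15),np.sin(-.15),0],[-np.sin(-.15),np.cos(-.15),0],[0,0,1]])+[.654,-.114,0])).round())
# carton bottom near edge at z=.15-: pixels of lower near edge
print((ray(c,[[275,186],[366,186]],.15)*1000).round(1))
D=np.radians
print(fit(["wrist"],"hotdog",[.519,-.26,D(73)]),fit(["wrist"],"outline_dispenser",[.505,-.257,D(80)]),fit(["wrist"],"outline_hotdog",[.651,.14,D(96)]))
E
```

```text
[[ 606.  -147.9]
 [ 618.1  -67.5]
 [ 458.6 -318.8]
 [ 475.6 -193.6]
 [ 542.9 -331.6]
 [ 656.4   42.8]
 [ 694.8   73.7]
 [ 604.1  218. ]
 [ 630.7  242.5]]
model outl [[284. 142.]
 [357. 142.]
 [287. 210.]
 [354. 210.]]
[[ 623.3 -141.5]
 [ 632.8  -78.3]]
('hotdog', 1, [np.float64(515.9), np.float64(-261.2)], 'yaw', np.float64(73.2), 'cost', np.float64(0.062)) ('outline_dispenser', 1, [np.float64(508.1), np.float64(-261.9)], 'yaw', np.float64(81.3), 'cost', np.float64(0.667)) ('outline_hotdog', 1, [np.float64(647.8), np.float64(140.9)], 'yaw', np.float64(96.6), 'cost', np.float64(0.437))
```

```bash
python3 -m jog '[{"wx":0,"wy":0,"wz":0,"dx":0,"dy":0,"dz":-0.12,"hand":1},{"wx":0,"wy":0,"wz":0,"dx":0,"dy":0,"dz":-0.15,"hand":1},{"wx":0,"wy":0,"wz":0,"dx":0,"dy":0,"dz":-0.12,"hand":1},{"wx":0,"wy":0,"wz":0,"dx":0,"dy":0,"dz":-0.09,"hand":1},{"wx":0,"wy":0,"wz":0,"dx":0,"dy":0,"dz":-0.05,"hand":1}]' 15
python3 -m jog '[{"wx":0,"wy":0,"wz":0,"dx":0,"dy":0,"dz":-0.03,"hand":1},{"wx":0,"wy":0,"wz":0,"dx":0,"dy":0,"dz":-0.015,"hand":1},{"wx":0,"wy":0,"wz":0,"dx":0,"dy":0,"dz":-0.01,"hand":1},{"wx":0,"wy":0,"wz":0,"dx":0,"dy":0,"dz":0,"hand":1},{"wx":0,"wy":0,"wz":0,"dx":0,"dy":0,"dz":0,"hand":1}]'
```

```text
clock: 7.48
tool_pos: [0.6503, -0.1143, 0.0643]
eef_rot: [0.076, 0.997, -0.0, -0.002]
contact_force: [-0.9, 0.2, -1.4]
opening: 0.65
finger_force: 15.0
clock: 7.9
tool_pos: [0.6532, -0.1144, 0.055]
eef_rot: [0.076, 0.997, 0.0, 0.001]
contact_force: [-0.3, 0.5, -1.1]
opening: 0.647
finger_force: 15.0
```

```bash
python3 -m jog '[{"wx":0,"wy":0,"wz":0,"dx":0,"dy":0,"dz":-0.009,"hand":1},{"wx":0,"wy":0,"wz":0,"dx":0,"dy":0,"dz":0,"hand":1},{"wx":0,"wy":0,"wz":0,"dx":0,"dy":0,"dz":0,"hand":0},{"wx":0,"wy":0,"wz":0,"dx":0,"dy":0,"dz":0,"hand":0},{"wx":0,"wy":0,"wz":0,"dx":0,"dy":0,"dz":0,"hand":0}]'
python3 -m jog '[{"wx":0,"wy":0,"wz":0,"dx":0,"dy":0,"dz":0,"hand":0},{"wx":0,"wy":0,"wz":0,"dx":0,"dy":0,"dz":0.12,"hand":0},{"wx":0,"wy":0,"wz":0,"dx":0,"dy":0,"dz":0.15,"hand":0},{"wx":0,"wy":0,"wz":0,"dx":0,"dy":0,"dz":0.16,"hand":0},{"wx":0,"wy":0,"wz":0,"dx":0,"dy":0,"dz":0.16,"hand":0}]'
python3 -m jog '[{"wx":0,"wy":0,"wz":0,"dx":0,"dy":0,"dz":0.16,"hand":0},{"wx":0,"wy":0,"wz":0,"dx":0,"dy":0,"dz":0,"hand":0},{"wx":0,"wy":0,"wz":0,"dx":0,"dy":0,"dz":0,"hand":0}]'
python3 - <<'E'
from h import *
D=np.radians
print(pose()); print(fit(["wrist"],"carton",[.654,-.114,D(81)]),fit(["wrist"],"outline_carton",[.654,-.114,D(-8)]),fit(["wrist"],"bottle",[.648,.134,0]),fit(["wrist"],"dispenser",[.494,.012,D(98)]))
c=r.camera_info("wrist"); a=r.snapshot("wrist"); cv2.imwrite("pics/w4.png",a[:,:,::-1])
E
```

```text
clock: 8.32
tool_pos: [0.6525, -0.1143, 0.0518]
eef_rot: [0.076, 0.997, 0.0, 0.0]
contact_force: [0.4, -0.6, -0.3]
opening: 0.847
finger_force: 0.0
clock: 8.73
tool_pos: [0.6518, -0.1142, 0.2004]
eef_rot: [0.076, 0.997, 0.0, -0.001]
contact_force: [0.8, -0.0, 0.5]
opening: 1.003
finger_force: 0.0
clock: 8.98
tool_pos: [0.6539, -0.1143, 0.242]
eef_rot: [0.076, 0.997, -0.0, 0.003]
contact_force: [0.1, -0.4, -1.2]
opening: 0.998
finger_force: 0.0
(8.9833, array([ 0.6539, -0.1143,  0.242 ]), 'yaw of closing line deg', np.float64(81.3), 'open', 0.998, 'ff', 0.0)
('carton', 1, [np.float64(654.7), np.float64(-114.6)], 'yaw', np.float64(81.0), 'cost', np.float64(0.072)) ('outline_carton', 1, [np.float64(649.2), np.float64(-113.2)], 'yaw', np.float64(-7.9), 'cost', np.float64(0.656)) ('bottle', 1, [np.float64(648.3), np.float64(138.5)], 'yaw', np.float64(4.9), 'cost', np.float64(0.034)) ('dispenser', 1, [np.float64(489.6), np.float64(13.2)], 'yaw', np.float64(100.5), 'cost', np.float64(0.028))
```

View pics/w4.png

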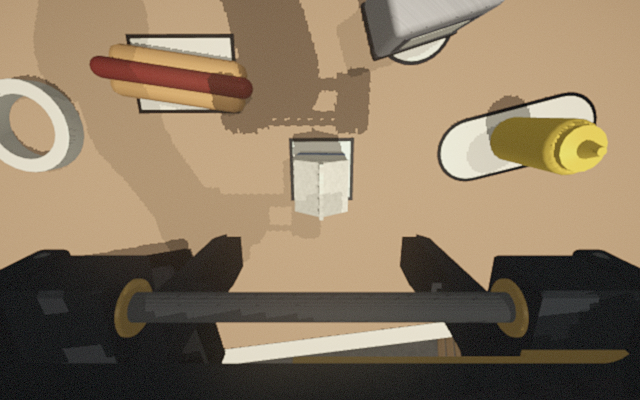

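The carton sits centred on its outline at (321,185). The bottle is next, at (545,145).

```bash
python3 -m jog '[{"wx":0,"wy":0,"wz":0,"dx":-0.005,"dy":0.144,"dz":0,"hand":0},{"wx":0,"wy":0,"wz":0,"dx":-0.005,"dy":0.144,"dz":0,"hand":0},{"wx":0,"wy":0,"wz":0,"dx":-0.005,"dy":0.144,"dz":0,"hand":0},{"wx":0,"wy":0,"wz":0,"dx":-0.005,"dy":0.144,"dz":0,"hand":0},{"wx":0,"wy":0,"wz":0,"dx":0,"dy":0.144,"dz":0,"hand":0}]' 12
python3 -m jog '[{"wx":0,"wy":0,"wz":0,"dx":0,"dy":0.144,"dz":0,"hand":0},{"wx":0,"wy":0,"wz":0,"dx":0,"dy":0.141,"dz":0,"hand":0},{"wx":0,"wy":0,"wz":0,"dx":0,"dy":0,"dz":0,"hand":0},{"wx":0,"wy":0,"wz":0,"dx":0,"dy":0,"dz":0,"hand":0}]'
python3 - <<'E'
from h import *
D=np.radians
print(pose()); print(fit(["wrist"],"bottle",[.648,.137,0]),fit(["wrist"],"outline_hotdog",[.65,.14,D(96)]),fit(["wrist"],"dispenser",[.494,.012,D(98)]))
c=r.camera_info("wrist"); a=r.snapshot("wrist"); cv2.imwrite("pics/w5.png",a[:,:,::-1])
E
```

```text
clock: 9.85
tool_pos: [0.6468, 0.0673, 0.2387]
eef_rot: [0.076, 0.997, -0.0, -0.0]
contact_force: [-0.6, 1.5, -0.5]
opening: 0.999
finger_force: 0.0
clock: 10.18
tool_pos: [0.6465, 0.1408, 0.2387]
eef_rot: [0.073, 0.997, 0.001, -0.0]
contact_force: [-0.6, -0.5, -0.6]
opening: 1.001
finger_force: 0.0
(10.1833, array([0.6465, 0.1408, 0.2387]), 'yaw of closing line deg', np.float64(81.6), 'open', 1.001, 'ff', 0.0)
('bottle', 1, [np.float64(648.1), np.float64(135.7)], 'yaw', np.float64(-2.8), 'cost', np.float64(0.032)) ('outline_hotdog', 1, [np.float64(647.7), np.float64(141.4)], 'yaw', np.float64(95.9), 'cost', np.float64(0.278)) ('dispenser', 1, [np.float64(490.5), np.float64(15.1)], 'yaw', np.float64(99.9), 'cost', np.float64(0.064))
```

View pics/w5.png

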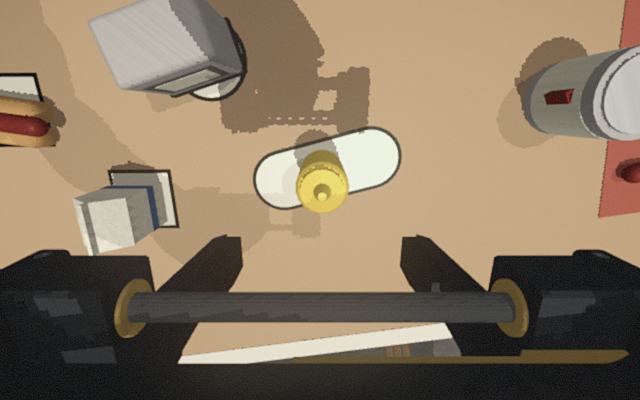

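```bash
python3 -c "
from h import *
c=r.camera_info('wrist');p=ray(c,[[254,180],[401,154],[382,127],[283,209]],.001)*1000;print(p.round(),(p[0]+p[1])/2,(p[2]+p[3])/2)"
python3 -m jog '[{"wx":0,"wy":0,"wz":0,"dx":0.006,"dy":-0.02,"dz":-0.12,"hand":0},{"wx":0,"wy":0,"wz":0,"dx":0,"dy":0,"dz":-0.15,"hand":0},{"wx":0,"wy":0,"wz":0,"dx":0,"dy":0,"dz":-0.15,"hand":0},{"wx":0,"wy":0,"wz":0,"dx":0,"dy":0,"dz":-0.13,"hand":0},{"wx":0,"wy":0,"wz":0,"dx":0,"dy":0,"dz":-0.08,"hand":0}]' 12
python3 -m jog '[{"wx":0,"wy":0,"wz":0,"dx":0,"dy":0,"dz":-0.037,"hand":0},{"wx":0,"wy":0,"wz":0,"dx":0,"dy":0,"dz":0,"hand":0},{"wx":0,"wy":0,"wz":0,"dx":0,"dy":0,"dz":0,"hand":1},{"wx":0,"wy":0,"wz":0,"dx":0,"dy":0,"dz":0,"hand":1},{"wx":0,"wy":0,"wz":0,"dx":0,"dy":0,"dz":0,"hand":1}]'
python3 -m jog '[{"wx":0,"wy":0,"wz":0,"dx":0,"dy":0,"dz":0,"hand":1},{"wx":0,"wy":0,"wz":0,"dx":0,"dy":0,"dz":0,"hand":1},{"wx":0,"wy":0,"wz":0,"dx":0,"dy":0,"dz":0,"hand":1},{"wx":0,"wy":0,"wz":0,"dx":0,"dy":0,"dz":0,"hand":1},{"wx":0,"wy":0,"wz":0,"dx":0,"dy":0,"dz":0,"hand":1}]' 12
```

```text
[[648.  42.]
 [643. 243.]
 [605. 221.]
 [695.  73.]] [645.40380482 142.45134579] [649.59816767 147.17966831]
clock: 10.95
tool_pos: [0.6469, 0.1303, 0.0779]
eef_rot: [0.076, 0.997, -0.001, -0.002]
contact_force: [0.6, -0.9, 0.4]
opening: 1.0
finger_force: 0.0
clock: 11.37
tool_pos: [0.6502, 0.1322, 0.0743]
eef_rot: [0.076, 0.997, 0.001, 0.002]
contact_force: [-0.2, 0.1, 0.8]
opening: 0.795
finger_force: 0.0
clock: 11.78
tool_pos: [0.6497, 0.1326, 0.0733]
eef_rot: [0.076, 0.997, 0.001, 0.001]
contact_force: [0.0, 0.8, 5.1]
opening: 0.63
finger_force: 11.9
```

```bash
python3 -m jog '[{"wx":0,"wy":0,"wz":0,"dx":0,"dy":0,"dz":0.06,"hand":1},{"wx":0,"wy":0,"wz":0,"dx":0,"dy":0,"dz":0.08,"hand":1},{"wx":0,"wy":0,"wz":0,"dx":-0.04,"dy":0.01,"dz":0.06,"hand":1},{"wx":0,"wy":0,"wz":0,"dx":-0.11,"dy":0.02,"dz":0,"hand":1},{"wx":0,"wy":0,"wz":0,"dx":-0.14,"dy":0.02,"dz":0,"hand":1}]' 12
python3 -m jog '[{"wx":0,"wy":0,"wz":0,"dx":-0.14,"dy":0.02,"dz":0,"hand":1},{"wx":0,"wy":0,"wz":0,"dx":-0.12,"dy":0.02,"dz":0,"hand":1},{"wx":0,"wy":0,"wz":0,"dx":-0.09,"dy":0.02,"dz":0,"hand":1},{"wx":0,"wy":0,"wz":0,"dx":-0.04,"dy":0,"dz":-0.06,"hand":1},{"wx":0,"wy":0,"wz":0,"dx":0,"dy":0,"dz":-0.06,"hand":1}]'
python3 -m jog '[{"wx":0,"wy":0,"wz":0,"dx":0,"dy":0,"dz":-0.05,"hand":1},{"wx":0,"wy":0,"wz":0,"dx":0,"dy":0,"dz":-0.02,"hand":1},{"wx":0,"wy":0,"wz":0,"dx":0,"dy":0,"dz":0,"hand":1},{"wx":0,"wy":0,"wz":0,"dx":0,"dy":0,"dz":0,"hand":1}]'
```

```text
clock: 12.2
tool_pos: [0.578, 0.1439, 0.1228]
eef_rot: [0.077, 0.997, 0.001, 0.002]
contact_force: [-0.4, 1.3, -2.5]
opening: 0.634
finger_force: 11.9
clock: 12.62
tool_pos: [0.4756, 0.1597, 0.0925]
eef_rot: [0.074, 0.997, -0.0, -0.001]
contact_force: [1.4, 0.2, -1.6]
opening: 0.632
finger_force: 11.9
clock: 12.95
tool_pos: [0.4788, 0.1593, 0.0747]
eef_rot: [0.076, 0.997, -0.0, -0.0]
contact_force: [1.0, 0.3, -2.3]
opening: 0.628
finger_force: 11.9
```

```bash
python3 -m jog '[{"wx":0,"wy":0,"wz":0,"dx":0,"dy":0,"dz":-0.008,"hand":1},{"wx":0,"wy":0,"wz":0,"dx":0,"dy":0,"dz":0,"hand":1},{"wx":0,"wy":0,"wz":0,"dx":0,"dy":0,"dz":0,"hand":0},{"wx":0,"wy":0,"wz":0,"dx":0,"dy":0,"dz":0,"hand":0},{"wx":0,"wy":0,"wz":0,"dx":0,"dy":0,"dz":0,"hand":0}]' 12
python3 -m jog '[{"wx":0,"wy":0,"wz":0,"dx":0,"dy":0,"dz":0,"hand":0},{"wx":0,"wy":0,"wz":0,"dx":0,"dy":0,"dz":0.12,"hand":0},{"wx":0,"wy":0,"wz":0,"dx":0,"dy":0,"dz":0.15,"hand":0},{"wx":0,"wy":0,"wz":0,"dx":0,"dy":0,"dz":0.16,"hand":0},{"wx":0,"wy":0,"wz":0,"dx":0,"dy":0,"dz":0.16,"hand":0}]'
python3 - <<'E'
from h import *
D=np.radians
print(pose(),r.get_state()['q'].round(2)); print(fit(["wrist"],"bottle",[.479,.159,0]),fit(["wrist"],"dispenser",[.492,.013,D(100)]))
print(fit(["top"],"outline_hotdog",[.65,.14,D(96)]))
E
```

```text
clock: 13.37
tool_pos: [0.479, 0.1594, 0.073]
eef_rot: [0.076, 0.997, 0.0, 0.0]
contact_force: [-0.4, -0.9, 0.6]
opening: 0.834
finger_force: 0.0
clock: 13.78
tool_pos: [0.478, 0.1592, 0.2218]
eef_rot: [0.076, 0.997, -0.0, -0.001]
contact_force: [0.7, 0.6, -0.1]
opening: 0.997
finger_force: 0.0
(13.7833, array([0.478 , 0.1592, 0.2218]), 'yaw of closing line deg', np.float64(81.3), 'open', 0.997, 'ff', 0.0) [-0.18  0.57 -0.36  1.94  0.31  0.68  0.69]
('bottle', 1, [np.float64(478.0), np.float64(161.8)], 'yaw', np.float64(-3.0), 'cost', np.float64(0.048)) ('dispenser', 1, [np.float64(488.4), np.float64(14.2)], 'yaw', np.float64(103.8), 'cost', np.float64(0.087))
('outline_hotdog', 1, [np.float64(650.8), np.float64(141.1)], 'yaw', np.float64(95.7), 'cost', np.float64(0.035))
```

```bash
python3 -m jog '[{"wx":0,"wy":0,"wz":0.06,"dx":0.013,"dy":-0.14,"dz":0.02,"hand":0},{"wx":0,"wy":0,"wz":0.06,"dx":0.013,"dy":-0.14,"dz":0.02,"hand":0},{"wx":0,"wy":0,"wz":0.06,"dx":0.013,"dy":-0.14,"dz":0.02,"hand":0},{"wx":0,"wy":0,"wz":0.06,"dx":0.013,"dy":-0.14,"dz":0,"hand":0},{"wx":0,"wy":0,"wz":0.06,"dx":0.013,"dy":-0.14,"dz":0,"hand":0}]' 15
python3 -m jog '[{"wx":0,"wy":0,"wz":0.06,"dx":0.013,"dy":-0.14,"dz":0,"hand":0},{"wx":0,"wy":0,"wz":0.06,"dx":0.013,"dy":-0.14,"dz":0,"hand":0},{"wx":0,"wy":0,"wz":0.06,"dx":0.013,"dy":-0.14,"dz":0,"hand":0},{"wx":0,"wy":0,"wz":0.06,"dx":0.013,"dy":-0.14,"dz":0,"hand":0},{"wx":0,"wy":0,"wz":0.06,"dx":0.013,"dy":-0.14,"dz":0,"hand":0}]'
python3 -m jog '[{"wx":0,"wy":0,"wz":0.06,"dx":0.013,"dy":-0.14,"dz":0,"hand":0},{"wx":0,"wy":0,"wz":0.056,"dx":0.013,"dy":-0.14,"dz":0,"hand":0},{"wx":0,"wy":0,"wz":0,"dx":0,"dy":0,"dz":0,"hand":0},{"wx":0,"wy":0,"wz":0,"dx":0,"dy":0,"dz":0,"hand":0},{"wx":0,"wy":0,"wz":0,"dx":0,"dy":0,"dz":0,"hand":0}]'
python3 - <<'E'
from h import *
D=np.radians
print(pose(),r.get_state()['q'].round(2)); print(fit(["wrist"],"hotdog",[.5165,-.261,D(73.3)]))
c=r.camera_info("wrist"); a=r.snapshot("wrist"); cv2.imwrite("pics/w6.png",a[:,:,::-1])
E
```

```text
clock: 14.5
tool_pos: [0.494, -0.0171, 0.2337]
eef_rot: [-0.226, 0.974, 0.0, -0.002]
contact_force: [1.7, -0.0, -0.3]
opening: 1.0
finger_force: 0.0
clock: 14.92
tool_pos: [0.51, -0.1922, 0.2332]
eef_rot: [-0.503, 0.864, 0.002, -0.001]
contact_force: [0.5, 0.1, 0.1]
opening: 1.002
finger_force: 0.0
clock: 15.33
tool_pos: [0.517, -0.2593, 0.2336]
eef_rot: [-0.598, 0.802, 0.002, -0.0]
contact_force: [0.2, 0.4, 0.4]
opening: 0.999
finger_force: 0.0
(15.3333, array([ 0.517 , -0.2593,  0.2336]), 'yaw of closing line deg', np.float64(163.4), 'open', 0.999, 'ff', 0.0) [ 0.84  0.74 -0.82  1.69  0.63  0.99  2.64]
('hotdog', 1, [np.float64(516.0), np.float64(-260.7)], 'yaw', np.float64(73.3), 'cost', np.float64(0.058))
```

View pics/w6.png

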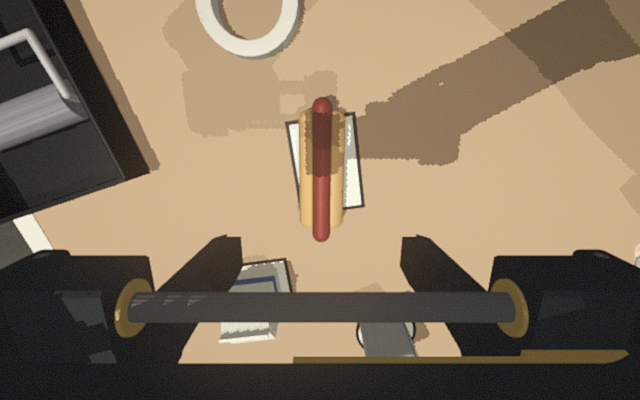

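The hot dog is centred between the fingers at (322,170), but joint 7 is at 2.64, close to its limit. I'll take the half-turn-equivalent grasp instead.

```bash
python3 -m jog '[{"wx":0,"wy":0,"wz":-0.06,"dx":-0.004,"dy":-0.006,"dz":0,"hand":0},{"wx":0,"wy":0,"wz":-0.06,"dx":0,"dy":0,"dz":0,"hand":0},{"wx":0,"wy":0,"wz":-0.06,"dx":0,"dy":0,"dz":0,"hand":0},{"wx":0,"wy":0,"wz":-0.06,"dx":0,"dy":0,"dz":0,"hand":0},{"wx":0,"wy":0,"wz":-0.06,"dx":0,"dy":0,"dz":0,"hand":0}]' 15 | head -3
python3 -m jog '[{"wx":0,"wy":0,"wz":-0.06,"dx":0,"dy":0,"dz":0,"hand":0},{"wx":0,"wy":0,"wz":-0.06,"dx":0,"dy":0,"dz":0,"hand":0},{"wx":0,"wy":0,"wz":-0.06,"dx":0,"dy":0,"dz":0,"hand":0},{"wx":0,"wy":0,"wz":-0.06,"dx":0,"dy":0,"dz":0,"hand":0},{"wx":0,"wy":0,"wz":-0.06,"dx":0,"dy":0,"dz":0,"hand":0}]' | head -3
python3 -m jog '[{"wx":0,"wy":0,"wz":-0.06,"dx":0,"dy":0,"dz":0,"hand":0},{"wx":0,"wy":0,"wz":-0.06,"dx":0,"dy":0,"dz":0,"hand":0},{"wx":0,"wy":0,"wz":-0.06,"dx":0,"dy":0,"dz":0,"hand":0},{"wx":0,"wy":0,"wz":-0.06,"dx":0,"dy":0,"dz":0,"hand":0},{"wx":0,"wy":0,"wz":-0.06,"dx":0,"dy":0,"dz":0,"hand":0}]' | head -3
python3 -m jog '[{"wx":0,"wy":0,"wz":-0.06,"dx":0,"dy":0,"dz":0,"hand":0},{"wx":0,"wy":0,"wz":-0.06,"dx":0,"dy":0,"dz":0,"hand":0},{"wx":0,"wy":0,"wz":-0.06,"dx":0,"dy":0,"dz":0,"hand":0},{"wx":0,"wy":0,"wz":-0.06,"dx":0,"dy":0,"dz":0,"hand":0},{"wx":0,"wy":0,"wz":-0.06,"dx":0,"dy":0,"dz":0,"hand":0}]' | head -3
python3 -m jog '[{"wx":0,"wy":0,"wz":-0.06,"dx":0,"dy":0,"dz":0,"hand":0},{"wx":0,"wy":0,"wz":-0.06,"dx":0,"dy":0,"dz":0,"hand":0},{"wx":0,"wy":0,"wz":-0.06,"dx":0,"dy":0,"dz":0,"hand":0},{"wx":0,"wy":0,"wz":-0.06,"dx":0,"dy":0,"dz":0,"hand":0},{"wx":0,"wy":0,"wz":-0.06,"dx":0,"dy":0,"dz":0,"hand":0}]' | head -3
python3 -m jog '[{"wx":0,"wy":0,"wz":-0.06,"dx":0,"dy":0,"dz":0,"hand":0},{"wx":0,"wy":0,"wz":-0.011,"dx":0,"dy":0,"dz":0,"hand":0},{"wx":0,"wy":0,"wz":0,"dx":0,"dy":0,"dz":0,"hand":0},{"wx":0,"wy":0,"wz":0,"dx":0,"dy":0,"dz":0,"hand":0}]' | head -3
python3 - <<'E'
from h import *
D=np.radians
print(pose(),r.get_state()['q'].round(2)); print(fit(["wrist"],"hotdog",[.516,-.2607,D(73.3)]))
E
```

```text
clock: 15.9
tool_pos: [0.517, -0.2604, 0.2355]
eef_rot: [-0.332, 0.943, 0.0, 0.0]
clock: 16.32
tool_pos: [0.517, -0.2604, 0.2355]
eef_rot: [-0.039, 0.999, 0.0, 0.0]
clock: 16.73
tool_pos: [0.517, -0.2603, 0.2355]
eef_rot: [0.258, 0.966, 0.0, 0.0]
clock: 17.15
tool_pos: [0.5171, -0.2602, 0.2355]
eef_rot: [0.532, 0.846, 0.0, -0.0]
clock: 17.57
tool_pos: [0.5171, -0.2602, 0.2354]
eef_rot: [0.759, 0.651, 0.0, -0.0]
clock: 17.9
tool_pos: [0.5169, -0.2611, 0.2353]
eef_rot: [0.801, 0.599, 0.0, -0.0]
(17.9, array([ 0.5169, -0.2611,  0.2353]), 'yaw of closing line deg', np.float64(-16.4), 'open', 1.002, 'ff', 0.0) [ 0.34  0.63  0.07  1.72 -0.06  0.79  0.16]
('hotdog', 1, [np.float64(517.2), np.float64(-260.5)], 'yaw', np.float64(73.3), 'cost', np.float64(0.059))
```

```bash
python3 -m jog '[{"wx":0,"wy":0,"wz":0,"dx":0,"dy":0,"dz":-0.12,"hand":0},{"wx":0,"wy":0,"wz":0,"dx":0,"dy":0,"dz":-0.16,"hand":0},{"wx":0,"wy":0,"wz":0,"dx":0,"dy":0,"dz":-0.16,"hand":0},{"wx":0,"wy":0,"wz":0,"dx":0,"dy":0,"dz":-0.16,"hand":0},{"wx":0,"wy":0,"wz":0,"dx":0,"dy":0,"dz":-0.14,"hand":0}]' 15
python3 -m jog '[{"wx":0,"wy":0,"wz":0,"dx":0,"dy":0,"dz":-0.09,"hand":0},{"wx":0,"wy":0,"wz":0,"dx":0,"dy":0,"dz":-0.05,"hand":0},{"wx":0,"wy":0,"wz":0,"dx":0,"dy":0,"dz":-0.022,"hand":0},{"wx":0,"wy":0,"wz":0,"dx":0,"dy":0,"dz":-0.01,"hand":0},{"wx":0,"wy":0,"wz":0,"dx":0,"dy":0,"dz":0,"hand":0}]'
python3 -m jog '[{"wx":0,"wy":0,"wz":0,"dx":0,"dy":0,"dz":0,"hand":1},{"wx":0,"wy":0,"wz":0,"dx":0,"dy":0,"dz":0,"hand":1},{"wx":0,"wy":0,"wz":0,"dx":0,"dy":0,"dz":0,"hand":1},{"wx":0,"wy":0,"wz":0,"dx":0,"dy":0,"dz":0,"hand":1},{"wx":0,"wy":0,"wz":0,"dx":0,"dy":0,"dz":0,"hand":1}]'
python3 -m jog '[{"wx":0,"wy":0,"wz":0,"dx":0,"dy":0,"dz":0,"hand":1},{"wx":0,"wy":0,"wz":0,"dx":0,"dy":0,"dz":0,"hand":1},{"wx":0,"wy":0,"wz":0,"dx":0,"dy":0,"dz":0,"hand":1}]'
```

```text
clock: 18.42
tool_pos: [0.5164, -0.2618, 0.0482]
eef_rot: [0.802, 0.598, 0.0, -0.0]
contact_force: [-0.2, -0.7, 0.6]
opening: 1.002
finger_force: 0.0
clock: 18.83
tool_pos: [0.5175, -0.2624, 0.008]
eef_rot: [0.802, 0.597, 0.0, 0.001]
contact_force: [0.9, -0.8, -0.4]
opening: 0.998
finger_force: 0.0
clock: 19.25
tool_pos: [0.517, -0.2621, 0.0078]
eef_rot: [0.802, 0.597, 0.0, 0.0]
contact_force: [-0.4, -0.7, 0.3]
opening: 0.643
finger_force: 0.2
clock: 19.5
tool_pos: [0.5169, -0.2621, 0.0077]
eef_rot: [0.802, 0.597, 0.0, 0.0]
contact_force: [-0.2, 0.9, 5.2]
opening: 0.636
finger_force: 15.0
```

```bash
python3 -m jog '[{"wx":0,"wy":0,"wz":0,"dx":0,"dy":0,"dz":0.06,"hand":1},{"wx":0,"wy":0,"wz":0,"dx":0,"dy":0,"dz":0.13,"hand":1},{"wx":0,"wy":0,"wz":0,"dx":0,"dy":0,"dz":0.15,"hand":1},{"wx":0,"wy":0,"wz":0,"dx":0,"dy":0,"dz":0.15,"hand":1},{"wx":0,"wy":0,"wz":0,"dx":0,"dy":0,"dz":0.13,"hand":1}]' 15
python3 -m jog '[{"wx":0,"wy":0,"wz":0.016,"dx":0.044,"dy":0.134,"dz":0,"hand":1},{"wx":0,"wy":0,"wz":0.016,"dx":0.044,"dy":0.134,"dz":0,"hand":1},{"wx":0,"wy":0,"wz":0.016,"dx":0.044,"dy":0.134,"dz":0,"hand":1},{"wx":0,"wy":0,"wz":0.016,"dx":0.044,"dy":0.134,"dz":0,"hand":1},{"wx":0,"wy":0,"wz":0.016,"dx":0.044,"dy":0.134,"dz":0,"hand":1}]'|head -3
python3 -m jog '[{"wx":0,"wy":0,"wz":0.016,"dx":0.044,"dy":0.134,"dz":0,"hand":1},{"wx":0,"wy":0,"wz":0.016,"dx":0.044,"dy":0.134,"dz":0,"hand":1},{"wx":0,"wy":0,"wz":0.016,"dx":0.044,"dy":0.134,"dz":0,"hand":1},{"wx":0,"wy":0,"wz":0.017,"dx":0.044,"dy":0.134,"dz":0,"hand":1},{"wx":0,"wy":0,"wz":0.017,"dx":0.044,"dy":0.134,"dz":0,"hand":1}]'|head -3
python3 -m jog '[{"wx":0,"wy":0,"wz":0.017,"dx":0.046,"dy":0.133,"dz":0,"hand":1},{"wx":0,"wy":0,"wz":0.017,"dx":0.046,"dy":0.133,"dz":0,"hand":1},{"wx":0,"wy":0,"wz":0,"dx":0,"dy":0,"dz":0,"hand":1},{"wx":0,"wy":0,"wz":0,"dx":0,"dy":0,"dz":0,"hand":1},{"wx":0,"wy":0,"wz":0,"dx":0,"dy":0,"dz":0,"hand":1}]'
python3 - <<'E'
from h import *
D=np.radians
print(pose(),r.get_state()['q'].round(2)); print(fit(["top"],"outline_dispenser",[.509,-.262,D(81.8)]))
M["hotdog"]=M["hotdog"]+[0,0,.15]
print(fit(["wrist"],"hotdog",[.65,.141,D(96)]))
cv2.imwrite("pics/w7.png",r.snapshot("wrist")[:,:,::-1])
E
```

```text
clock: 19.92
tool_pos: [0.5166, -0.262, 0.164]
eef_rot: [0.802, 0.597, 0.0, 0.0]
contact_force: [0.7, -0.3, -1.6]
opening: 0.634
finger_force: 15.0
clock: 20.33
tool_pos: [0.5717, -0.0929, 0.162]
eef_rot: [0.751, 0.66, -0.0, -0.0]
clock: 20.75
tool_pos: [0.6265, 0.0747, 0.1617]
eef_rot: [0.695, 0.719, -0.001, -0.0]
clock: 21.17
tool_pos: [0.6491, 0.1385, 0.1615]
eef_rot: [0.671, 0.742, -0.001, 0.0]
contact_force: [0.4, -0.7, -1.6]
opening: 0.637
finger_force: 15.0
(21.1667, array([0.6491, 0.1385, 0.1615]), 'yaw of closing line deg', np.float64(5.8), 'open', 0.637, 'ff', 15.0) [-0.3   0.83  0.05  1.51 -0.05  0.8  -0.14]
('outline_dispenser', 1, [np.float64(511.5), np.float64(-261.8)], 'yaw', np.float64(81.6), 'cost', np.float64(0.04))
('hotdog', 1, [np.float64(649.3), np.float64(139.3)], 'yaw', np.float64(95.5), 'cost', np.float64(0.226))
```

View pics/w7.png

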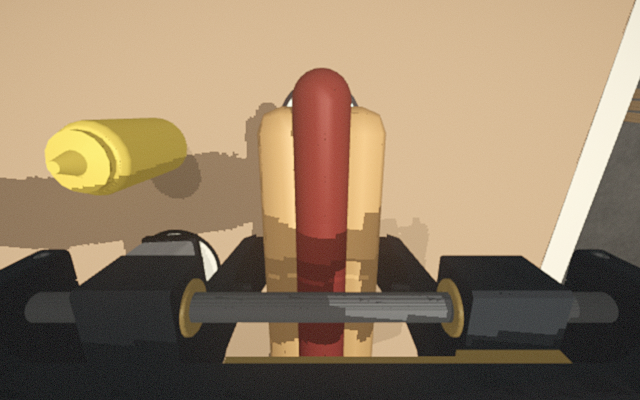

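The hot dog is over its outline, whose end arc shows at (322,90). Lowering it now.

```bash
python3 -m jog '[{"wx":0,"wy":0,"wz":0,"dx":0.002,"dy":0.006,"dz":-0.12,"hand":1},{"wx":0,"wy":0,"wz":0,"dx":0,"dy":0,"dz":-0.15,"hand":1},{"wx":0,"wy":0,"wz":0,"dx":0,"dy":0,"dz":-0.13,"hand":1},{"wx":0,"wy":0,"wz":0,"dx":0,"dy":0,"dz":-0.1,"hand":1},{"wx":0,"wy":0,"wz":0,"dx":0,"dy":0,"dz":-0.06,"hand":1}]' 15
python3 -m jog '[{"wx":0,"wy":0,"wz":0,"dx":0,"dy":0,"dz":-0.03,"hand":1},{"wx":0,"wy":0,"wz":0,"dx":0,"dy":0,"dz":-0.015,"hand":1},{"wx":0,"wy":0,"wz":0,"dx":0,"dy":0,"dz":-0.006,"hand":1},{"wx":0,"wy":0,"wz":0,"dx":0,"dy":0,"dz":0,"hand":1},{"wx":0,"wy":0,"wz":0,"dx":0,"dy":0,"dz":0,"hand":1}]'
```

```text
clock: 21.83
tool_pos: [0.6483, 0.1397, 0.0192]
eef_rot: [0.671, 0.742, -0.002, -0.001]
contact_force: [-0.3, -0.1, -1.8]
opening: 0.633
finger_force: 15.0
clock: 22.25
tool_pos: [0.6515, 0.1412, 0.011]
eef_rot: [0.671, 0.742, 0.001, 0.001]
contact_force: [0.2, -0.7, -1.3]
opening: 0.638
finger_force: 15.0
```

```bash
python3 -m jog '[{"wx":0,"wy":0,"wz":0,"dx":0,"dy":0,"dz":-0.01,"hand":1},{"wx":0,"wy":0,"wz":0,"dx":0,"dy":0,"dz":0,"hand":1},{"wx":0,"wy":0,"wz":0,"dx":0,"dy":0,"dz":0,"hand":0},{"wx":0,"wy":0,"wz":0,"dx":0,"dy":0,"dz":0,"hand":0},{"wx":0,"wy":0,"wz":0,"dx":0,"dy":0,"dz":0,"hand":0}]'
python3 -m jog '[{"wx":0,"wy":0,"wz":0,"dx":0,"dy":0,"dz":0,"hand":0},{"wx":0,"wy":0,"wz":0,"dx":0,"dy":0,"dz":0.15,"hand":0},{"wx":0,"wy":0,"wz":0,"dx":0,"dy":0,"dz":0.16,"hand":0},{"wx":0,"wy":0,"wz":0,"dx":0,"dy":0,"dz":0.16,"hand":0},{"wx":0,"wy":0,"wz":0,"dx":0,"dy":0,"dz":0.16,"hand":0}]'|head -3
python3 -m jog '[{"wx":0,"wy":0,"wz":0,"dx":0,"dy":0,"dz":0.16,"hand":0},{"wx":0,"wy":0,"wz":0,"dx":0,"dy":0,"dz":0.15,"hand":0},{"wx":0,"wy":0,"wz":0.016,"dx":-0.107,"dy":-0.085,"dz":0,"hand":0},{"wx":0,"wy":0,"wz":0.016,"dx":-0.107,"dy":-0.085,"dz":0,"hand":0},{"wx":0,"wy":0,"wz":0,"dx":-0.107,"dy":-0.085,"dz":0,"hand":0}]'|head -3
python3 -m jog '[{"wx":0,"wy":0,"wz":0,"dx":-0.107,"dy":-0.085,"dz":0,"hand":0},{"wx":0,"wy":0,"wz":0,"dx":-0.107,"dy":-0.085,"dz":0,"hand":0},{"wx":0,"wy":0,"wz":0,"dx":-0.107,"dy":-0.085,"dz":0,"hand":0},{"wx":0,"wy":0,"wz":0,"dx":0,"dy":0,"dz":0,"hand":0},{"wx":0,"wy":0,"wz":0,"dx":0,"dy":0,"dz":0,"hand":0}]'|head -3
python3 - <<'E'
from h import *
D=np.radians
print(pose()); print(fit(["wrist"],"dispenser",[.490,.014,D(100)]),fit(["top"],"hotdog",[.65,.141,D(96)]),fit(["top"],"bottle",[.479,.16,0]))
cv2.imwrite("pics/w8.png",r.snapshot("wrist")[:,:,::-1])
E
```

```text
clock: 22.67
tool_pos: [0.6505, 0.141, 0.0073]
eef_rot: [0.67, 0.742, 0.0, 0.0]
contact_force: [0.5, 0.7, 0.8]
opening: 0.832
finger_force: 0.0
clock: 23.08
tool_pos: [0.6499, 0.1408, 0.166]
eef_rot: [0.671, 0.742, -0.0, -0.0]
clock: 23.5
tool_pos: [0.5694, 0.0768, 0.2429]
eef_rot: [0.646, 0.764, 0.001, 0.001]
clock: 23.92
tool_pos: [0.4884, 0.012, 0.2424]
eef_rot: [0.648, 0.762, -0.0, -0.0]
(23.9167, array([0.4884, 0.012 , 0.2424]), 'yaw of closing line deg', np.float64(9.3), 'open', 1.002, 'ff', 0.0)
('dispenser', 1, [np.float64(492.1), np.float64(13.5)], 'yaw', np.float64(99.3), 'cost', np.float64(0.109)) ('hotdog', 1, [np.float64(653.6), np.float64(144.7)], 'yaw', np.float64(95.2), 'cost', np.float64(0.099)) ('bottle', 1, [np.float64(480.5), np.float64(162.1)], 'yaw', np.float64(-2.0), 'cost', np.float64(0.404))
```

View pics/w8.png

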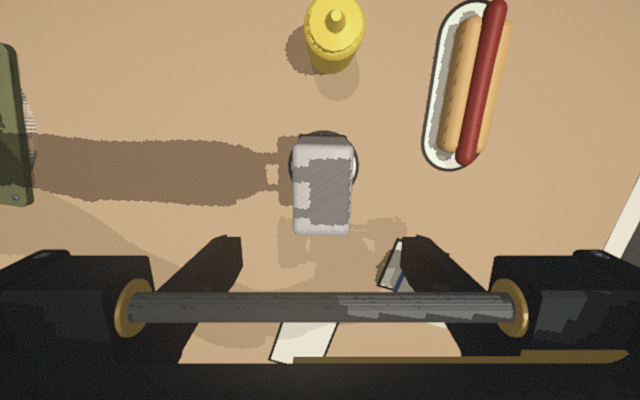

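The dispenser is centred between the fingers at (323,190) and lined up. The hot dog lies inside its outline at (470,85), and the parked bottle is at (335,35).

```bash
python3 -m jog '[{"wx":0,"wy":0,"wz":0,"dx":0.013,"dy":0.006,"dz":-0.12,"hand":0},{"wx":0,"wy":0,"wz":0,"dx":0,"dy":0,"dz":-0.15,"hand":0},{"wx":0,"wy":0,"wz":0,"dx":0,"dy":0,"dz":-0.15,"hand":0},{"wx":0,"wy":0,"wz":0,"dx":0,"dy":0,"dz":-0.14,"hand":0},{"wx":0,"wy":0,"wz":0,"dx":0,"dy":0,"dz":-0.1,"hand":0}]' 25
python3 -m jog '[{"wx":0,"wy":0,"wz":0,"dx":0,"dy":0,"dz":-0.06,"hand":0},{"wx":0,"wy":0,"wz":0,"dx":0,"dy":0,"dz":-0.026,"hand":0},{"wx":0,"wy":0,"wz":0,"dx":0,"dy":0,"dz":0,"hand":0},{"wx":0,"wy":0,"wz":0,"dx":0,"dy":0,"dz":0,"hand":1},{"wx":0,"wy":0,"wz":0,"dx":0,"dy":0,"dz":0,"hand":1}]'
python3 -m jog '[{"wx":0,"wy":0,"wz":0,"dx":0,"dy":0,"dz":0,"hand":1},{"wx":0,"wy":0,"wz":0,"dx":0,"dy":0,"dz":0,"hand":1},{"wx":0,"wy":0,"wz":0,"dx":0,"dy":0,"dz":0,"hand":1},{"wx":0,"wy":0,"wz":0,"dx":0,"dy":0,"dz":0,"hand":1},{"wx":0,"wy":0,"wz":0,"dx":0,"dy":0,"dz":0,"hand":1}]'
```

```text
clock: 24.68
tool_pos: [0.4925, 0.0154, 0.0743]
eef_rot: [0.646, 0.763, -0.001, -0.001]
contact_force: [0.0, -0.7, 0.1]
opening: 1.004
finger_force: 0.0
clock: 25.1
tool_pos: [0.4939, 0.0151, 0.0565]
eef_rot: [0.646, 0.763, 0.001, 0.001]
contact_force: [-0.2, 0.1, 0.3]
opening: 0.872
finger_force: 0.0
clock: 25.52
tool_pos: [0.4929, 0.0148, 0.0563]
eef_rot: [0.647, 0.763, 0.0, 0.0]
contact_force: [-1.4, 0.3, 7.2]
opening: 0.684
finger_force: 24.9
```

```bash
python3 -m jog '[{"wx":0,"wy":0,"wz":0,"dx":0,"dy":0,"dz":0.06,"hand":1},{"wx":0,"wy":0,"wz":0,"dx":0,"dy":0,"dz":0.1,"hand":1},{"wx":0,"wy":0,"wz":0,"dx":0,"dy":0,"dz":0.14,"hand":1},{"wx":0,"wy":0,"wz":0,"dx":0,"dy":0,"dz":0.1,"hand":1},{"wx":0,"wy":0,"wz":-0.01,"dx":0.007,"dy":-0.06,"dz":0,"hand":1}]' 25
python3 -m jog '[{"wx":0,"wy":0,"wz":-0.016,"dx":0.007,"dy":-0.122,"dz":0,"hand":1},{"wx":0,"wy":0,"wz":-0.016,"dx":0.007,"dy":-0.122,"dz":0,"hand":1},{"wx":0,"wy":0,"wz":-0.016,"dx":0.007,"dy":-0.122,"dz":0,"hand":1},{"wx":0,"wy":0,"wz":-0.016,"dx":0.007,"dy":-0.122,"dz":0,"hand":1},{"wx":0,"wy":0,"wz":-0.016,"dx":0.007,"dy":-0.122,"dz":0,"hand":1}]'|head -3
python3 -m jog '[{"wx":0,"wy":0,"wz":-0.016,"dx":0.007,"dy":-0.122,"dz":0,"hand":1},{"wx":0,"wy":0,"wz":-0.016,"dx":0.007,"dy":-0.122,"dz":0,"hand":1},{"wx":0,"wy":0,"wz":-0.016,"dx":0.007,"dy":-0.122,"dz":0,"hand":1},{"wx":0,"wy":0,"wz":-0.016,"dx":0.007,"dy":-0.066,"dz":0,"hand":1},{"wx":0,"wy":0,"wz":0,"dx":0,"dy":0,"dz":0,"hand":1}]'|head -3
python3 -m jog '[{"wx":0,"wy":0,"wz":0,"dx":0,"dy":0,"dz":0,"hand":1},{"wx":0,"wy":0,"wz":0,"dx":0,"dy":0,"dz":0,"hand":1}]'
python3 - <<'E'
from h import *
D=np.radians
print(pose()); print(fit(["top"],"outline_bottle",[.494,.018,0]),fit(["wrist"],"outline_bottle",[.494,.018,0]))
cv2.imwrite("pics/w9.png",r.snapshot("wrist")[:,:,::-1])
E
```

```text
clock: 25.93
tool_pos: [0.4973, 0.0033, 0.1597]
eef_rot: [0.652, 0.758, 0.004, 0.002]
contact_force: [0.3, 0.6, -2.8]
opening: 0.682
finger_force: 24.9
clock: 26.35
tool_pos: [0.5031, -0.1539, 0.1555]
eef_rot: [0.713, 0.701, -0.0, -0.0]
clock: 26.77
tool_pos: [0.5096, -0.2667, 0.1555]
eef_rot: [0.759, 0.652, -0.001, 0.002]
clock: 26.93
tool_pos: [0.5102, -0.259, 0.1551]
eef_rot: [0.755, 0.655, 0.0, -0.001]
contact_force: [-0.2, 0.6, -3.6]
opening: 0.679
finger_force: 24.9
(26.9333, array([ 0.5102, -0.259 ,  0.1551]), 'yaw of closing line deg', np.float64(-8.1), 'open', 0.679, 'ff', 24.9)
('outline_bottle', 0, [np.float64(494.0), np.float64(18.0)], 'yaw', np.float64(0.0), 'cost', np.float64(0.0)) ('outline_bottle', 0, [np.float64(494.0), np.float64(18.0)], 'yaw', np.float64(0.0), 'cost', np.float64(0.0))
```

View pics/w9.png

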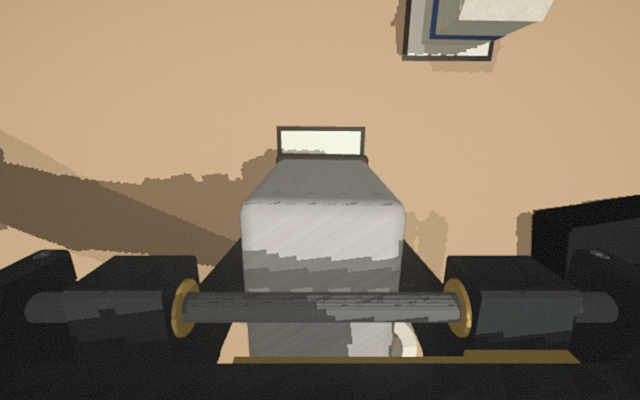

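```bash
python3 - <<'E'
from h import *
c=r.camera_info("wrist"); u=np.array([np.cos(np.radians(81.8)),np.sin(np.radians(81.8))])
p=ray(c,[[276,126],[365,126]],.001)*1000; print(p.round(1), p.mean(0)-64*u, p.mean(0)+64*u)
p=ray(c,[[276,159],[368,159]],.1)*1000; print(p.round(1), p.mean(0)-50*u, p.mean(0)+50*u)
E
```

```text
[[ 474.1 -193.3]
 [ 563.2 -206. ]] [ 509.48779359 -262.97331927] [ 527.7442971  -136.28196172]
[[ 485.3 -213.3]
 [ 549.3 -222.4]] [ 510.2018445  -267.29227445] [ 524.46473787 -168.31465136]
```

The dispenser hangs over its outline, far edge at (276,126)–(365,126). The centres agree to a few mm, so I'm lowering it.

```bash
python3 -m jog '[{"wx":0,"wy":0,"wz":0,"dx":0,"dy":0,"dz":-0.08,"hand":1},{"wx":0,"wy":0,"wz":0,"dx":0,"dy":0,"dz":-0.1,"hand":1},{"wx":0,"wy":0,"wz":0,"dx":0,"dy":0,"dz":-0.09,"hand":1},{"wx":0,"wy":0,"wz":0,"dx":0,"dy":0,"dz":-0.06,"hand":1},{"wx":0,"wy":0,"wz":0,"dx":0,"dy":0,"dz":-0.03,"hand":1}]' 25
python3 -m jog '[{"wx":0,"wy":0,"wz":0,"dx":0,"dy":0,"dz":-0.015,"hand":1},{"wx":0,"wy":0,"wz":0,"dx":0,"dy":0,"dz":-0.01,"hand":1},{"wx":0,"wy":0,"wz":0,"dx":0,"dy":0,"dz":0,"hand":1},{"wx":0,"wy":0,"wz":0,"dx":0,"dy":0,"dz":0,"hand":1}]'
```

```text
clock: 27.6
tool_pos: [0.5096, -0.2593, 0.0635]
eef_rot: [0.755, 0.655, -0.001, -0.002]
contact_force: [0.4, -0.3, -3.1]
opening: 0.676
finger_force: 24.9
clock: 27.93
tool_pos: [0.5111, -0.2608, 0.0601]
eef_rot: [0.756, 0.655, 0.0, 0.001]
contact_force: [-0.5, -0.0, -2.7]
opening: 0.68
finger_force: 24.9
```

```bash
python3 -m jog '[{"wx":0,"wy":0,"wz":0,"dx":0,"dy":0,"dz":-0.012,"hand":1},{"wx":0,"wy":0,"wz":0,"dx":0,"dy":0,"dz":0,"hand":1},{"wx":0,"wy":0,"wz":0,"dx":0,"dy":0,"dz":0,"hand":0},{"wx":0,"wy":0,"wz":0,"dx":0,"dy":0,"dz":0,"hand":0},{"wx":0,"wy":0,"wz":0,"dx":0,"dy":0,"dz":0,"hand":0}]'
python3 -m jog '[{"wx":0,"wy":0,"wz":0,"dx":0,"dy":0,"dz":0,"hand":0},{"wx":0,"wy":0,"wz":0,"dx":0,"dy":0,"dz":0.12,"hand":0},{"wx":0,"wy":0,"wz":0,"dx":0,"dy":0,"dz":0.15,"hand":0},{"wx":0,"wy":0,"wz":0,"dx":0,"dy":0,"dz":0.16,"hand":0},{"wx":0,"wy":0,"wz":0,"dx":0,"dy":0,"dz":0.16,"hand":0}]'|head -3
python3 -m jog '[{"wx":0,"wy":0,"wz":0,"dx":0,"dy":0,"dz":0.14,"hand":0},{"wx":0,"wy":0,"wz":0,"dx":0,"dy":0,"dz":0,"hand":0},{"wx":0,"wy":0,"wz":0,"dx":0,"dy":0,"dz":0,"hand":0}]'|head -3
python3 - <<'E'
from h import *
D=np.radians
print(pose()); print(fit(["wrist"],"dispenser",[.510,-.262,D(81)]))
for q in("outline_bottle","bottle"):
  for n in ("top","wrist"):
    r.snapshot(n);print(q,n,[(round(d['p'],2),[int(v) for v in d['bbox']]) for d in r.search_frame(n,q)])
cv2.imwrite("pics/w10.png",r.snapshot("wrist")[:,:,::-1])
cv2.imwrite("pics/t10.png",cv2.resize(r.snapshot("top")[140:280,120:520,::-1],None,fx=2,fy=2,interpolation=2))
E
```

```text
clock: 28.35
tool_pos: [0.5109, -0.2608, 0.0567]
eef_rot: [0.756, 0.655, 0.0, 0.001]
contact_force: [0.7, -0.0, 0.2]
opening: 0.88
finger_force: 0.0
clock: 28.77
tool_pos: [0.51, -0.2604, 0.2053]
eef_rot: [0.756, 0.655, -0.0, -0.0]
clock: 29.02
tool_pos: [0.5117, -0.2611, 0.241]
eef_rot: [0.756, 0.655, 0.001, 0.002]
(29.0167, array([ 0.5117, -0.2611,  0.241 ]), 'yaw of closing line deg', np.float64(-8.2), 'open', 1.0, 'ff', 0.0)
('dispenser', 1, [np.float64(510.8), np.float64(-262.7)], 'yaw', np.float64(79.9), 'cost', np.float64(0.095))
outline_bottle top [(0.8, [297, 220, 334, 253]), (0.75, [237, 167, 301, 190])]
outline_bottle wrist []
bottle top [(0.8, [247, 228, 270, 251]), (0.51, [133, 172, 183, 208])]
bottle wrist []
```

View pics/w10.png

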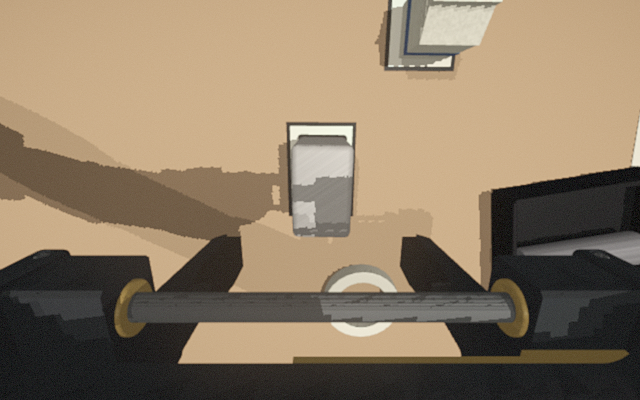

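The dispenser is centred inside its outline at (322,180). On to the bottle, with a pause above its empty outline to measure it.

```bash
python3 -m jog '[{"wx":0,"wy":0,"wz":0,"dx":-0.011,"dy":0.14,"dz":0,"hand":0},{"wx":0,"wy":0,"wz":0,"dx":-0.011,"dy":0.14,"dz":0,"hand":0},{"wx":0,"wy":0,"wz":0,"dx":-0.011,"dy":0.14,"dz":0,"hand":0},{"wx":0,"wy":0,"wz":0,"dx":-0.011,"dy":0.14,"dz":0,"hand":0},{"wx":0,"wy":0,"wz":0,"dx":-0.011,"dy":0.14,"dz":0,"hand":0}]' 12|head -3
python3 -m jog '[{"wx":0,"wy":0,"wz":0,"dx":-0.011,"dy":0.14,"dz":0,"hand":0},{"wx":0,"wy":0,"wz":0,"dx":-0.011,"dy":0.14,"dz":0,"hand":0},{"wx":0,"wy":0,"wz":0,"dx":-0.011,"dy":0.14,"dz":0,"hand":0},{"wx":0,"wy":0,"wz":0,"dx":0,"dy":0,"dz":0,"hand":0},{"wx":0,"wy":0,"wz":0,"dx":0,"dy":0,"dz":0,"hand":0}]'|head -3
python3 - <<'E'
from h import *
D=np.radians
print(pose()); print(fit(["wrist"],"outline_bottle",[.494,.018,0]),fit(["top"],"outline_bottle",[.494,.018,0]),fit(["wrist"],"bottle",[.479,.161,0]),fit(["top"],"bottle",[.479,.161,0]))
cv2.imwrite("pics/w11.png",r.snapshot("wrist")[:,:,::-1])
E
```

```text
clock: 30.03
tool_pos: [0.4965, -0.0841, 0.2388]
eef_rot: [0.756, 0.655, 0.0, 0.0]
clock: 30.45
tool_pos: [0.4885, 0.022, 0.2388]
eef_rot: [0.754, 0.657, 0.0, -0.0]
(30.45, array([0.4885, 0.022 , 0.2388]), 'yaw of closing line deg', np.float64(-7.9), 'open', 0.998, 'ff', 0.0)
('outline_bottle', 1, [np.float64(493.4), np.float64(19.1)], 'yaw', np.float64(0.6), 'cost', np.float64(0.035)) ('outline_bottle', 0, [np.float64(494.0), np.float64(18.0)], 'yaw', np.float64(0.0), 'cost', np.float64(0.0)) ('bottle', 1, [np.float64(478.4), np.float64(161.6)], 'yaw', np.float64(3.2), 'cost', np.float64(0.018)) ('bottle', 1, [np.float64(480.4), np.float64(162.1)], 'yaw', np.float64(-10.3), 'cost', np.float64(0.522))
```

View pics/w11.png

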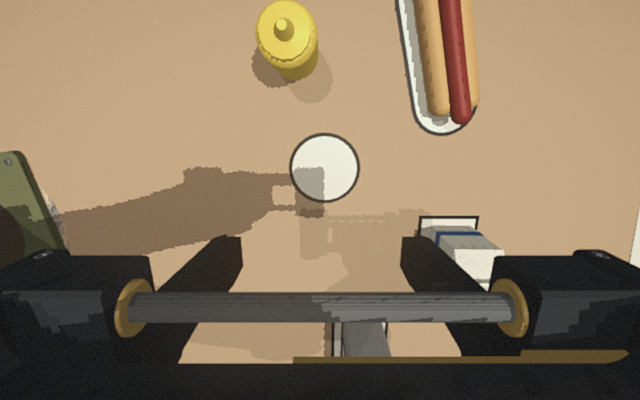

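The empty circle is at (325,168) and the parked bottle at (287,35). Fetching the bottle.

```bash
python3 -m jog '[{"wx":0,"wy":0,"wz":0,"dx":-0.01,"dy":0.14,"dz":0,"hand":0},{"wx":0,"wy":0,"wz":0,"dx":-0.01,"dy":0.14,"dz":0,"hand":0},{"wx":0,"wy":0,"wz":0,"dx":-0.01,"dy":0.14,"dz":0,"hand":0},{"wx":0,"wy":0,"wz":0,"dx":-0.01,"dy":0.14,"dz":0,"hand":0},{"wx":0,"wy":0,"wz":0,"dx":0,"dy":0,"dz":0,"hand":0}]' 12|head -3
python3 -m jog '[{"wx":0,"wy":0,"wz":0,"dx":0,"dy":0,"dz":-0.12,"hand":0},{"wx":0,"wy":0,"wz":0,"dx":0,"dy":0,"dz":-0.15,"hand":0},{"wx":0,"wy":0,"wz":0,"dx":0,"dy":0,"dz":-0.15,"hand":0},{"wx":0,"wy":0,"wz":0,"dx":0,"dy":0,"dz":-0.13,"hand":0},{"wx":0,"wy":0,"wz":0,"dx":0,"dy":0,"dz":-0.08,"hand":0}]'|head -3
python3 -m jog '[{"wx":0,"wy":0,"wz":0,"dx":0,"dy":0,"dz":-0.034,"hand":0},{"wx":0,"wy":0,"wz":0,"dx":0,"dy":0,"dz":0,"hand":0},{"wx":0,"wy":0,"wz":0,"dx":0,"dy":0,"dz":0,"hand":1},{"wx":0,"wy":0,"wz":0,"dx":0,"dy":0,"dz":0,"hand":1},{"wx":0,"wy":0,"wz":0,"dx":0,"dy":0,"dz":0,"hand":1}]'
python3 -m jog '[{"wx":0,"wy":0,"wz":0,"dx":0,"dy":0,"dz":0,"hand":1},{"wx":0,"wy":0,"wz":0,"dx":0,"dy":0,"dz":0,"hand":1},{"wx":0,"wy":0,"wz":0,"dx":0,"dy":0,"dz":0,"hand":1},{"wx":0,"wy":0,"wz":0,"dx":0,"dy":0,"dz":0,"hand":1},{"wx":0,"wy":0,"wz":0,"dx":0,"dy":0,"dz":0,"hand":1}]'
```

```text
clock: 31.32
tool_pos: [0.4777, 0.1683, 0.2387]
eef_rot: [0.752, 0.659, 0.002, -0.002]
clock: 31.73
tool_pos: [0.4774, 0.1587, 0.0784]
eef_rot: [0.756, 0.655, -0.002, -0.001]
clock: 32.15
tool_pos: [0.4796, 0.1597, 0.0742]
eef_rot: [0.756, 0.655, 0.001, 0.001]
contact_force: [-0.2, -0.3, 0.6]
opening: 0.8
finger_force: 0.0
clock: 32.57
tool_pos: [0.4788, 0.1597, 0.0735]
eef_rot: [0.756, 0.655, 0.001, 0.0]
contact_force: [-0.9, 0.8, 7.6]
opening: 0.631
finger_force: 12.0
```

```bash
python3 -m jog '[{"wx":0,"wy":0,"wz":0,"dx":0,"dy":0,"dz":0.06,"hand":1},{"wx":0,"wy":0,"wz":0,"dx":0,"dy":0,"dz":0.06,"hand":1},{"wx":0,"wy":0,"wz":0,"dx":0.005,"dy":-0.05,"dz":0.04,"hand":1},{"wx":0,"wy":0,"wz":0,"dx":0.01,"dy":-0.1,"dz":0,"hand":1},{"wx":0,"wy":0,"wz":0,"dx":0.012,"dy":-0.12,"dz":0,"hand":1}]' 12|head -3
python3 -m jog '[{"wx":0,"wy":0,"wz":0,"dx":0.012,"dy":-0.12,"dz":0,"hand":1},{"wx":0,"wy":0,"wz":0,"dx":0.012,"dy":-0.1,"dz":0,"hand":1},{"wx":0,"wy":0,"wz":0,"dx":0.008,"dy":-0.08,"dz":0,"hand":1},{"wx":0,"wy":0,"wz":0,"dx":0,"dy":0,"dz":-0.05,"hand":1},{"wx":0,"wy":0,"wz":0,"dx":0,"dy":0,"dz":-0.05,"hand":1}]'|head -3
python3 -m jog '[{"wx":0,"wy":0,"wz":0,"dx":0,"dy":0,"dz":-0.03,"hand":1},{"wx":0,"wy":0,"wz":0,"dx":0,"dy":0,"dz":-0.018,"hand":1},{"wx":0,"wy":0,"wz":0,"dx":0,"dy":0,"dz":0,"hand":1},{"wx":0,"wy":0,"wz":0,"dx":0,"dy":0,"dz":0,"hand":1}]'
```

```text
clock: 32.98
tool_pos: [0.4858, 0.0925, 0.1135]
eef_rot: [0.755, 0.656, 0.001, 0.0]
clock: 33.4
tool_pos: [0.4938, 0.0135, 0.0881]
eef_rot: [0.757, 0.653, 0.0, 0.001]
clock: 33.73
tool_pos: [0.4931, 0.017, 0.0757]
eef_rot: [0.756, 0.655, -0.0, -0.0]
contact_force: [-0.7, -0.1, -1.9]
opening: 0.632
finger_force: 12.0
```

```bash
python3 -m jog '[{"wx":0,"wy":0,"wz":0,"dx":0,"dy":0,"dz":-0.006,"hand":1},{"wx":0,"wy":0,"wz":0,"dx":0,"dy":0,"dz":0,"hand":1},{"wx":0,"wy":0,"wz":0,"dx":0,"dy":0,"dz":0,"hand":0},{"wx":0,"wy":0,"wz":0,"dx":0,"dy":0,"dz":0,"hand":0},{"wx":0,"wy":0,"wz":0,"dx":0,"dy":0,"dz":0,"hand":0}]' 12
python3 -m jog '[{"wx":0,"wy":0,"wz":0,"dx":0,"dy":0,"dz":0,"hand":0},{"wx":0,"wy":0,"wz":0,"dx":0,"dy":0,"dz":0.12,"hand":0},{"wx":0,"wy":0,"wz":0,"dx":0,"dy":0,"dz":0.15,"hand":0},{"wx":0,"wy":0,"wz":0,"dx":0,"dy":0,"dz":0.16,"hand":0},{"wx":0,"wy":0,"wz":0,"dx":0,"dy":0,"dz":0.16,"hand":0}]'|head -3
python3 -m jog '[{"wx":0,"wy":0,"wz":0,"dx":0.1,"dy":0.1,"dz":0.06,"hand":0},{"wx":0,"wy":0,"wz":0,"dx":0.1,"dy":0.1,"dz":0,"hand":0},{"wx":0,"wy":0,"wz":0,"dx":0.1,"dy":0.1,"dz":0,"hand":0},{"wx":0,"wy":0,"wz":0,"dx":0.1,"dy":0.1,"dz":0,"hand":0},{"wx":0,"wy":0,"wz":0,"dx":0.1,"dy":0.1,"dz":0,"hand":0}]'|head -3
python3 -m jog '[{"wx":0,"wy":0,"wz":0,"dx":0.1,"dy":0.1,"dz":0,"hand":0},{"wx":0,"wy":0,"wz":0,"dx":0,"dy":0,"dz":0,"hand":0},{"wx":0,"wy":0,"wz":0,"dx":0,"dy":0,"dz":0,"hand":0}]'|head -3
python3 - <<'E'
from h import *
D=np.radians
print(pose())
for n in("wrist","top"):
  for q,x in dict(bottle=[.4934,.019,0],hotdog=[.65,.141,D(96)],outline_hotdog=[.65,.141,D(96)],dispenser=[.51,-.262,D(81)],carton=[.654,-.114,D(81)]).items(): print(n,fit([n],q,x))
cv2.imwrite("pics/w12.png",r.snapshot("wrist")[:,:,::-1])
E
```

```text
clock: 34.15
tool_pos: [0.4935, 0.017, 0.0746]
eef_rot: [0.756, 0.655, 0.0, 0.0]
contact_force: [-0.0, -1.0, 0.3]
opening: 0.833
finger_force: 0.0
clock: 34.57
tool_pos: [0.4926, 0.0169, 0.2233]
eef_rot: [0.756, 0.655, -0.0, -0.0]
clock: 34.98
tool_pos: [0.619, 0.1432, 0.2372]
eef_rot: [0.756, 0.655, 0.0, 0.0]
clock: 35.23
tool_pos: [0.6434, 0.1691, 0.2359]
eef_rot: [0.755, 0.656, 0.0, -0.0]
(35.2333, array([0.6434, 0.1691, 0.2359]), 'yaw of closing line deg', np.float64(-8.0), 'open', 1.001, 'ff', 0.0)
wrist ('bottle', 1, [np.float64(491.2), np.float64(15.0)], 'yaw', np.float64(-16.4), 'cost', np.float64(0.615))
wrist ('hotdog', 1, [np.float64(651.3), np.float64(141.6)], 'yaw', np.float64(95.7), 'cost', np.float64(0.06))
wrist ('outline_hotdog', 1, [np.float64(648.9), np.float64(141.2)], 'yaw', np.float64(96.1), 'cost', np.float64(0.64))
wrist ('dispenser', 0, [np.float64(510.0), np.float64(-262.0)], 'yaw', np.float64(81.0), 'cost', np.float64(0.0))
wrist ('carton', 1, [np.float64(654.8), np.float64(-116.7)], 'yaw', np.float64(85.0), 'cost', np.float64(0.624))
top ('bottle', 1, [np.float64(494.3), np.float64(18.9)], 'yaw', np.float64(-7.5), 'cost', np.float64(0.064))
top ('hotdog', 1, [np.float64(653.2), np.float64(139.2)], 'yaw', np.float64(95.5), 'cost', np.float64(0.101))
top ('outline_hotdog', 1, [np.float64(649.4), np.float64(139.3)], 'yaw', np.float64(97.7), 'cost', np.float64(0.756))
top ('dispenser', 1, [np.float64(511.0), np.float64(-258.3)], 'yaw', np.float64(83.7), 'cost', np.float64(0.127))
top ('carton', 1, [np.float64(657.6), np.float64(-114.5)], 'yaw', np.float64(81.4), 'cost', np.float64(0.075))
```

View pics/w12.png

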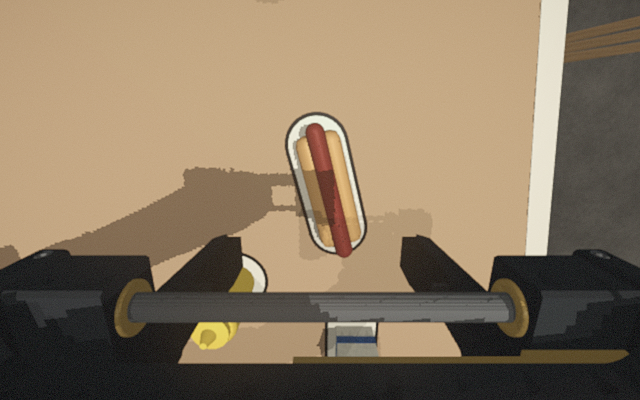

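The wrist view shows the hot dog centred in its outline at (327,185) and the bottle upright on its circle at (225,310). All four fits lie within a few mm of their outlines, so I'm handing in.

```bash
python3 -c "
from plant import r
print(r.finish_job())"
```

```text
the job is handed in; nothing more can be done
None
```

I handed the job in at about 36 s: the hot dog, dispenser, bottle and carton all measured upright, in line with and within about 5 mm of the centre of their own outlines, and the arm never went near the paint tin or tape roll; the hand-in returned no verdict.

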